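# Clear the deburring bench into its drawer

## Robot

A 6-joint arm with a two-finger parallel gripper is mounted at the origin on the work surface. World frame = base frame: x ahead of the robot, y to its left, z up, the work surface at z = 0. Lengths are in mm, angles in rad, forces in N, time in s.
With the tool pointing down it reaches from about 300 to 775 mm from the base axis. Payload 14.6 kg.
Tool frame: the origin (TCP) lies between the finger pads; the fingertips stand manip.nose_length ahead of it and the grasp point (between the pads) lies 11 mm behind it (manip.nose_length is the distance from the TCP to the fingertips, in mm); z points along the fingers, y is the line along which they close (so a half turn about z gives the same grasp; the last joint's range is limited). The gripper opens to 94 mm and grips with 3 to 60 N. Pads are 16 mm wide; open, the fingers measure 119 mm over their backs; the gripper's body (75 mm by 177 mm) begins 78 mm behind the grasp point.
Start: joints at [-1.295, 0.3, 1.521, -0, 1.321, -0.067], TCP at [184.862, -517.992, 213.446] pointing down, gripper open.
Joint ranges: [-3.03, 3.03], [-0.79, 2.21], [0.23, 2.52], [-1.04, 4.18], [0, 3.07], [-2.55, 2.55]. Speed limits (rad/s): [2.22, 2.22, 2.57, 3.14, 3.14, 3.14].

## Interface

Orientations are given as [roll, pitch, yaw] about the fixed x, y, z axes, in that order (R = Rz(yaw) Ry(pitch) Rx(roll)).
In Python, from cell import manip, cams, job gives the robot as it stands.
- The arm moves only by the tool jog_arm, never from a script. Its argument "commands" is a list of rows, each an object of numbers: "dx", "dy", "dz": the shift along the tool's x, y, z each as a share of 40 mm, from -1 to 1; "ax", "ay", "az": the turn, a rotation vector about the tool's x, y, z each as a share of 10 degrees, from -1 to 1; "gripper": the closure, from 0 (fully open) to 1 (shut). A call has 1 to 10 rows; each row shifts and turns the commanded pose from where the row before left it, along the tool's axes as they then stand; what a row does not reach is not made up. A row lasts 1/8 s, in which the tool goes at most 62.5 mm and 10.7 degrees, less where a joint would pass 70% of its speed; a pose out of reach is approached as far as the arm can. A call with a number of a shift or a turn outside -1 to 1 is refused whole. A call with a gripper value outside its range is refused whole. The fingers move at their own pace and stop on an object; "squeeze" is the grip in N (left out, the last holds). Time passes only in rows, so rows that do not move let the fingers close. It gives the time, the measured TCP pose, the force, the opening and the grip force at its end, in the units of the state.
- manip.read_state(): the state, without advancing time (a new reading comes with each control period).
- cams.camera(name): name is "scene" or "top"; returns a dict with "image" (420x560x3 uint8, red, green, blue), "fx", "fy", "cx", "cy" (pixels), "dist_coeffs" ([k1, k2, p1, p2, k3] as OpenCV has them; the pictures are not rectified), "world_to_cam" (4x4, takes a point from world to camera coordinates). Camera axes: x right, y down, z forward; pixel columns grow to the right and rows downward; lengths in mm; the calibration is good to about 2 mm. A picture is of the moment at which its call begins. There is no depth.
- job.sign_off(): hands the job in; it is judged then, once.
The state is a dict: "clock": time; "joints": joint angles; "qd": joint speeds; "effort": joint torques, N m; "eef_pos": TCP position; "eef_rot": TCP orientation; "wrist_force": force on the tool from outside, world axes, zero at the start; "moment": the same for the moment, N m; "finger_gap": finger opening in mm; "finger_force": force on a finger pad.
Only numpy, scipy, OpenCV 4.12 (cv2) and the standard library are available. Lean on these libraries where they do the work, as an engineer would, in place of code of your own. Each camera call takes 0.05 s, during which the arm holds its last target. There are 200 camera calls.

## Task

Clear the deburring bench: open the drawer of the small blue cabinet, lay every black-handled hand tool from the bench flat on the drawer's floor side by side, none on top of another, straight front to back with the handle end towards the drawer's front and the blade towards the back, then push the drawer fully shut. Stand the fallen square oil bottle upright with its base wholly on the rubber pad. Leave the two machined plates and the dial indicator where they are.

Things in the scene. Friction and masses are not known exactly. Their poses are not given: they have to be found in the camera images.
- tool1: hand tool 1 (flat file; may be absent), 140 mm long, 70 g: black handle 18 mm wide, 16 mm high, with a steel blade. Origin on the handle's axis at mid-length, 8 mm above what it lies on; x runs along the tool to the blade: handle from x = -70 to +20 mm, blade (under 15 mm wide, 6 mm thick) from +20 to +70 mm. Balances at about x = -12 mm; grip the handle.
- tool2: hand tool 2 (flat scraper; may be absent), 140 mm long, 70 g: black handle 18 mm wide, 16 mm high, with a steel blade. Origin on the handle's axis at mid-length, 8 mm above what it lies on; x runs along the tool to the blade: handle from x = -70 to +20 mm, blade (under 15 mm wide, 6 mm thick) from +20 to +70 mm. Balances at about x = -12 mm; grip the handle.
- tool3: hand tool 3 (pointed scraper; may be absent), 140 mm long, 70 g: black handle 18 mm wide, 16 mm high, with a steel blade. Origin on the handle's axis at mid-length, 8 mm above what it lies on; x runs along the tool to the blade: handle from x = -70 to +20 mm, blade (under 15 mm wide, 6 mm thick) from +20 to +70 mm. Balances at about x = -12 mm; grip the handle.
- tool4: hand tool 4 (round burnisher; may be absent), 140 mm long, 70 g: black handle 18 mm wide, 16 mm high, with a steel blade. Origin on the handle's axis at mid-length, 8 mm above what it lies on; x runs along the tool to the blade: handle from x = -70 to +20 mm, blade (under 15 mm wide, 6 mm thick) from +20 to +70 mm. Balances at about x = -12 mm; grip the handle.
- drawer_handle (a point): centre of the drawer's bar handle: level steel bar 11 mm thick, 120 mm long, 35 mm in front of the drawer's front panel, 62 mm above the bench, 38 mm below the cabinet's top; moves with the drawer. x points into the cabinet (the closing way), y along the bar. Can be pinched from above; the gap between bar and panel is 29 mm.
- drawer_floor (a point): middle of the front edge of the drawer's inner floor (at the inner face of the front panel), 22 mm above the bench; moves with the drawer. x points to its back, y across, z up. Inside: x = 0 to 235 mm, y = -144 to 144 mm; side walls 6 mm thick, 56 mm high; front panel 69 mm high above this floor. With the drawer open by d, the floor from x = 0 to d - 6 mm lies clear of the cabinet.
- drawer (a joint): how far the drawer of the blue cabinet (fixed on the bench, 280 mm deep, 330 wide, 100 high) is open: 0 m fully shut, 0.198 m fully open; it stays where it is left
- bottle: square plastic oil bottle, lying on its side at the start, 180 g, 120 mm long: body 46 x 46 mm and 88 mm long, then a grey round neck and cap 26 mm in diameter and 32 mm long. Origin on its long axis, 55 mm from the base and 65 mm from the end of the cap; the x axis runs along the bottle towards the cap (pointing up when it stands).
- pad: black rubber pad fixed on the bench, 110 x 110 mm and 3 mm thick, on which the bottle has to stand; origin at the centre of its underside
- plate1: machined square aluminium plate 64 x 64 x 28 mm with a bore in its top, to be left alone; origin at the centre of its underside
- plate2: a second such plate, to be left alone
- dial: black dial indicator 58 mm in diameter, 16 mm high, lying face up with its stem to its +x, to be left alone; origin at the centre of its underside

How it is judged:
By the outcome, as a careful person would: the job done as asked, in the order asked, and still so for the second after the job is handed in, with the robot touching nothing.
Of tool1, tool2, tool3, tool4 only 3 to 4 are there at a start; the rules pass over those that are not, and their reading is None.
At some moment in a run one of tool1, tool2, tool3, tool4, bottle may be knocked a few centimetres aside while the robot is not near it.
Once in a run the grip may slacken for a moment while it holds something.
It also fails if it takes over 210 s, if anything falls off the work surface, if the arm or the gripper's body presses on something with over 40 N, if the wrist force passes 120 N, or if a joint passes its speed limit or range.

## Working session

There is one attempt and no reset: what is moved stays moved. The work goes in short steps, Python scripts to look and compute and a tool call to move; the robot and the scene stay as the last step left them, time stands still between calls to the robot, and variables do not carry over. Pictures are saved under pics/ and viewed, at most 14 in all, crops included, and the job is handed in when it is done.

Besides the shell and the picture viewer there is one more tool, called after "Emit:" as name(argument=value, ...) on one line, values as JSON. jog_arm: Moves the arm, as the interface text tells. Shift numbers are shares of 40 mm and turn numbers shares of 10 degrees, none past 1 either way. Its arguments: {"type":"object","properties":{"commands":{"type":"array"},"squeeze":{"type":"number"}},"required":["commands"]}

```bash
ls; mkdir -p pics
cat > h.py <<'E'
import numpy as np, cv2
from cell import manip, cams, job
def grab(n):
    c=cams.camera(n); return c
def K(c): return np.array([[c['fx'],0,c['cx']],[0,c['fy'],c['cy']],[0,0,1.]])
def ray(c,uv):
    p=cv2.undistortPoints(np.array(uv,float).reshape(-1,1,2),K(c),np.array(c['dist_coeffs'],float)).reshape(-1,2)
    T=np.array(c['world_to_cam']);R=T[:3,:3];o=-R.T@T[:3,3]
    return o,np.c_[p,np.ones(len(p))]@R
def onz(c,uv,z):
    o,d=ray(c,uv); return o+d*((z-o[2])/d[:,2])[:,None]
def proj(c,P):
    T=np.array(c['world_to_cam'])
    return cv2.projectPoints(np.array(P,float).reshape(-1,3),cv2.Rodrigues(T[:3,:3])[0],T[:3,3],K(c),np.array(c['dist_coeffs'],float))[0].reshape(-1,2)
def save(c,n): cv2.imwrite('pics/'+n,cv2.cvtColor(c['image'],cv2.COLOR_RGB2BGR))
E
python3 - <<'E'
from h import *
for n in('scene','top'):
    c=grab(n);save(c,n+'0.png');o,_=ray(c,[[280,210]]);print(n,o.round(),onz(c,[[0,0],[560,0],[560,420],[0,420],[280,210]],0).round())
print(manip.nose_length,manip.read_state())
E
```

```text
pics
scene [1288. -461. 1036.] [[-1100.  -466.     0.]
 [  265.  1654.     0.]
 [ 1383.   162.     0.]
 [  760.  -829.     0.]
 [  599.   -34.     0.]]
top [ 501.  -62. 1103.] [[1111.  672.    0.]
 [1079. -707.    0.]
 [  96. -646.    0.]
 [ 101.  628.    0.]
 [ 577.  -22.    0.]]
8.0 {'clock': 0.1, 'joints': array([-1.29456794e+00,  3.00437721e-01,  1.52153433e+00, -1.75548649e-05,
        1.32069848e+00, -6.65597748e-02]), 'qd': array([ 0.00153621,  0.00013234, -0.00212443, -0.00094233,  0.00073285,
        0.00136936]), 'effort': array([ 5.12669612e-04, -5.32643187e+01, -3.53284550e+01,  7.08756829e-02,
        2.34775501e-02, -4.04637638e-05]), 'eef_pos': array([ 184.81271778, -517.77083533,  212.92440957]), 'eef_rot': array([-3.14051603e+00, -5.47238365e-05,  3.42792486e-01]), 'wrist_force': array([ 0.65981031, -0.2636736 ,  0.40588944]), 'moment': array([-0.04573746, -0.00807263, -0.0175328 ]), 'finger_force': 0.0, 'finger_gap': 93.79581594490507}
```

View pics/scene0.png

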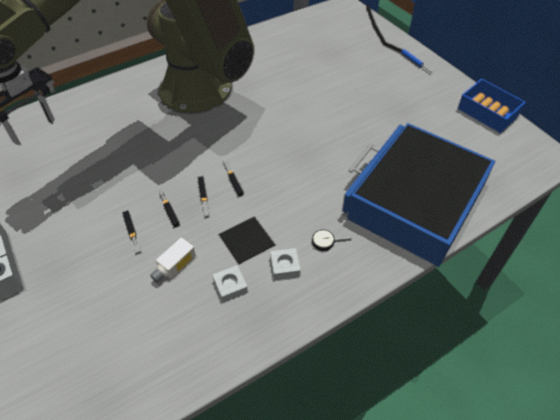

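View pics/top0.png

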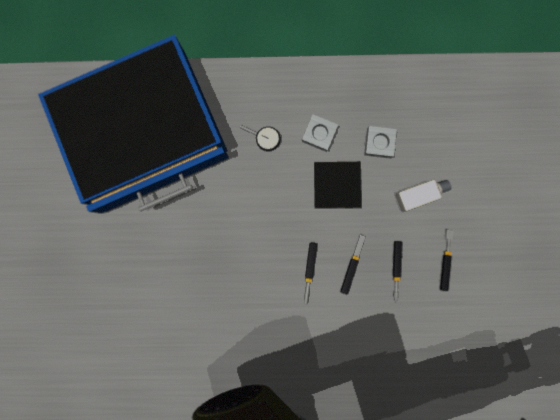

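The top view shows four tools (about rows 230–300, columns 305–450), the bottle at (420,195) with its cap to the right, and the pad at (338,185). The cabinet is at upper left, with its bar handle at about (167,193).

```bash
cat >> h.py <<'E'
def tools(c,roi=(225,310,290,470),z=12):
    im=c['image'];r0,r1,c0,c1=roi
    m=np.zeros(im.shape[:2],np.uint8); m[r0:r1,c0:c1]=(im[r0:r1,c0:c1].max(2)<50)*255
    hsv=cv2.cvtColor(im,cv2.COLOR_RGB2HSV)
    o=np.zeros_like(m);o[r0:r1,c0:c1]=cv2.inRange(hsv,(8,120,90),(30,255,255))[r0:r1,c0:c1]
    ou=cv2.connectedComponentsWithStats(o); oc=[ou[3][i] for i in range(1,ou[0]) if ou[2][i,4]>=4]
    res=[]
    n,l,s,ce=cv2.connectedComponentsWithStats(m)
    for i in range(1,n):
        if not 120<s[i,4]<900: continue
        ys,xs=np.nonzero(l==i); P=onz(c,np.c_[xs,ys],z)[:,:2]
        mu=P.mean(0);u=np.linalg.svd(P-mu,full_matrices=False)[2][0]
        if not oc: print('no orange',ce[i]); continue
        k=min(oc,key=lambda q:np.hypot(*(q-ce[i]))); O=onz(c,[k],z)[0,:2]
        if (O-mu)@u<0:u=-u
        t=(P-mu)@u; w=(P-mu)@np.array([-u[1],u[0]])
        res.append((mu,np.degrees(np.arctan2(u[1],u[0])),t.min(),t.max(),np.ptp(w),(O-mu)@u,ce[i].round()))
    return res
E
python3 - <<'E'
from h import *
c=grab('top')
for r in tools(c): print(*[np.round(q,1) for q in r])
im=c['image'];hsv=cv2.cvtColor(im,cv2.COLOR_RGB2HSV)
# pad
m=np.zeros(im.shape[:2],np.uint8);m[155:215,305:370]=(im[155:215,305:370].max(2)<45)*255
ct=max(cv2.findContours(m,0,2)[0],key=cv2.contourArea);b=cv2.boxPoints(cv2.minAreaRect(ct));print('pad',onz(c,b,3).round(),onz(c,[b.mean(0)],3).round(1))
# bottle
m=np.zeros_like(m);m[170:215,390:445]=(im[170:215,390:445].min(2)>185)*255
ct=max(cv2.findContours(m,0,2)[0],key=cv2.contourArea);b=cv2.boxPoints(cv2.minAreaRect(ct));print('bottle px',b.round(),onz(c,b,46).round(),onz(c,[b.mean(0)],46).round(1))
# blue
m=cv2.inRange(hsv,(105,120,50),(125,255,255));m[:, 300:]=0
ct=max(cv2.findContours(m,0,2)[0],key=cv2.contourArea);b=cv2.approxPolyDP(cv2.convexHull(ct),4,True).reshape(-1,2);print('cab',np.c_[b,onz(c,b,100)[:,:2].round()])
cv2.imwrite('pics/cr.png',np.hstack([cv2.cvtColor(cv2.resize(im[a:a+110,e:e+90],None,fx=4.4,fy=4.4,interpolation=2),4) for a,e in((110,85),(110,160))]))
E
```

```text
[ 461.7 -287.7] 176.0 -40.3 39.5 18.3 44.8 [397. 259.]
[461.4 -91.9] 172.0 -39.1 39.3 17.3 45.6 [311. 260.]
[ 429.  -396.3] -7.5 -39.3 39.5 18.7 44.7 [445. 273.]
[ 424.  -177.5] -19.2 -39.3 38.7 18.1 44.4 [349. 276.]
pad [[ 689. -105.    3.]
 [ 687. -211.    3.]
 [ 582. -208.    3.]
 [ 583. -103.    3.]] [[ 635.  -156.8    3. ]]Traceback (most recent call last):
  File "<stdin>", line 10, in <module>
ValueError: max() iterable argument is empty
```

Run:
```python
from h import *
c=grab('top')
im=c['image'];hsv=cv2.cvtColor(im,cv2.COLOR_RGB2HSV)
print(im[195,420],im[188,440])
m=np.zeros(im.shape[:2],np.uint8)
m[170:222,385:470]=(im[170:222,385:470].min(2)>150)*255
ct=max(cv2.findContours(m,0,2)[0],key=cv2.contourArea);b=cv2.boxPoints(cv2.minAreaRect(ct));print('bottle px',b.round(),onz(c,b,46).round(),onz(c,[b.mean(0)],46).round(1))
# blue
m=cv2.inRange(hsv,(105,120,50),(125,255,255));m[:, 300:]=0
ct=max(cv2.findContours(m,0,2)[0],key=cv2.contourArea);b=cv2.approxPolyDP(cv2.convexHull(ct),4,True).reshape(-1,2);print('cab',np.c_[b,onz(c,b,100)[:,:2].round()])
cv2.imwrite('pics/cr.png',np.hstack([cv2.cvtColor(cv2.resize(im[a:a+110,e:e+90],None,fx=4.4,fy=4.4,interpolation=2),4) for a,e in((110,85),(110,160))]))
```

```text
[181 179 183] [154 151 141]
bottle px [[399. 192.]
 [434. 179.]
 [441. 197.]
 [406. 210.]] [[ 610. -290.   46.]
 [ 639. -370.   46.]
 [ 598. -383.   46.]
 [ 570. -304.   46.]] [[ 604.  -336.5   46. ]]
cab [[174.  35. 962. 206.]
 [220. 142. 719. 103.]
 [ 81. 202. 593. 403.]
 [ 39.  94. 834. 505.]]
```

View pics/cr.png

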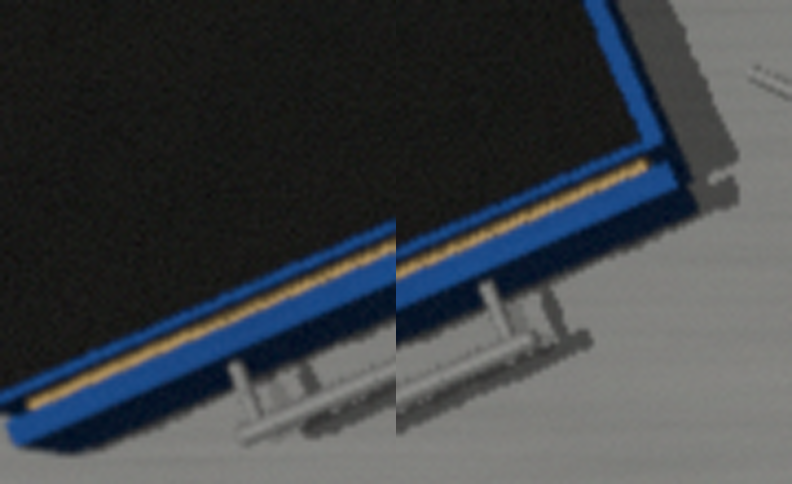

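The crop shows the bar's ends at about full-image pixels (140.2,208.9) and (190.5,187.7). The cabinet's top front-right corner is at about (219,144).

Run:
```python
from h import *
c=grab('top')
b=onz(c,[[140.2,208.9],[190.5,187.7]],65)[:,:2];d=b[1]-b[0];print(b.round(1),b.mean(0),np.hypot(*d),np.degrees(np.arctan2(d[0],-d[1])))
e=onz(c,[[174,35],[39,94],[218.9,144.1]],100)[:,:2]
d=e[0]-e[1];print(np.degrees(np.arctan2(d[0],-d[1])),np.hypot(*d)); d=e[0]-e[2];print(np.degrees(np.arctan2(d[1],d[0])),np.hypot(*d))
```

```text
[[579.2 285.9]
 [624.9 174. ]] [602.02703138 229.91515503] 120.88139709624845 22.211422695912223
23.09724539194247 325.59129657005775
22.136270566072188 266.9731639026192
```

```bash
cat >> h.py <<'E'
from scipy.spatial.transform import Rotation as Ro
def pose():
    s=manip.read_state(); return np.array(s['eef_pos']),Ro.from_euler('xyz',s['eef_rot'])
def plan(p,R,p2,R2,n=None):
    """equal rows from (p,R) to (p2,R2): shares per row"""
    w=(R.inv()*R2).as_rotvec(); d=R.inv().apply(np.array(p2,float)-p)
    n0=max(np.linalg.norm(d)/40,np.degrees(np.abs(w).max())/10)
    n=n or int(np.ceil(n0/.95))
    S=sum(Ro.from_rotvec(w*k/n).as_matrix() for k in range(n))
    v=np.linalg.solve(S,d)/40; a=np.degrees(w)/n/10
    print(n,'rows: d',v.round(3),'a',a.round(3),'' if max(abs(v).max(),abs(a).max())<=1 else 'TOO BIG')
    return np.array(p2,float),R2
def down(yaw): return Ro.from_euler('xyz',[180,0,yaw],degrees=True)
def chain(*steps):
    p,R=pose()
    for q in steps: p,R=plan(p,R,*q)
E
python3 - <<'E'
from h import *
chain(([602,230,200],down(112.3),24),([602,230,51],down(112.3)))
E
```

```text
24 rows: d [0.995 0.056 0.014] a [-0.    -0.    -0.386] 
4 rows: d [ 0.    -0.     0.931] a [0. 0. 0.]
```

Emit:
jog_arm(commands=[{"dx": 0.995,"dy": 0.056,"dz": 0.014,"az": -0.386,"gripper": 0.72},{"dx": 0.995,"dy": 0.056,"dz": 0.014,"az": -0.386},{"dx": 0.995,"dy": 0.056,"dz": 0.014,"az": -0.386},{"dx": 0.995,"dy": 0.056,"dz": 0.014,"az": -0.386},{"dx": 0.995,"dy": 0.056,"dz": 0.014,"az": -0.386},{"dx": 0.995,"dy": 0.056,"dz": 0.014,"az": -0.386},{"dx": 0.995,"dy": 0.056,"dz": 0.014,"az": -0.386},{"dx": 0.995,"dy": 0.056,"dz": 0.014,"az": -0.386},{"dx": 0.995,"dy": 0.056,"dz": 0.014,"az": -0.386},{"dx": 0.995,"dy": 0.056,"dz": 0.014,"az": -0.386}])

```text
schema error: expected keys dx, dy, dz, ax, ay, az, gripper
```

Emit:
jog_arm(commands=[{"dx": 0.995,"dy": 0.056,"dz": 0.014,"az": -0.386},{"dx": 0.995,"dy": 0.056,"dz": 0.014,"az": -0.386},{"dx": 0.995,"dy": 0.056,"dz": 0.014,"az": -0.386},{"dx": 0.995,"dy": 0.056,"dz": 0.014,"az": -0.386},{"dx": 0.995,"dy": 0.056,"dz": 0.014,"az": -0.386},{"dx": 0.995,"dy": 0.056,"dz": 0.014,"az": -0.386},{"dx": 0.995,"dy": 0.056,"dz": 0.014,"az": -0.386},{"dx": 0.995,"dy": 0.056,"dz": 0.014,"az": -0.386},{"dx": 0.995,"dy": 0.056,"dz": 0.014,"az": -0.386},{"dx": 0.995,"dy": 0.056,"dz": 0.014,"az": -0.386}])

```text
schema error: expected keys dx, dy, dz, ax, ay, az, gripper
```

Emit:
jog_arm(commands=[{"dx": 0.995,"dy": 0.056,"dz": 0.014,"az": -0.386},{"dx": 0.995,"dy": 0.056,"dz": 0.014,"az": -0.386},{"dx": 0.995,"dy": 0.056,"dz": 0.014,"az": -0.386},{"dx": 0.995,"dy": 0.056,"dz": 0.014,"az": -0.386},{"dx": 0}])

```text
schema error: expected keys dx, dy, dz, ax, ay, az, gripper
```

Run:
```python
from h import *
s=manip.read_state();print(s['eef_pos'],np.degrees(s['eef_rot']),s['finger_gap'],s['joints'].round(2))
chain(([602,230,51],down(112.3)))
```

```text
[ 184.85296113 -517.89281846  213.19060068] [-1.79970478e+02 -5.01152769e-03  1.96406235e+01] 93.77058724183227 [-1.29  0.3   1.52  0.    1.32 -0.07]
23 rows: d [1.039 0.056 0.176] a [-0.    -0.    -0.403] TOO BIG
```

All keys are needed in every row.

Emit:
jog_arm(commands=[{"dx": 0.995,"dy": 0.056,"dz": 0.014,"ax": 0,"ay": 0,"az": -0.386,"gripper": 0.72},{"dx": 0.995,"dy": 0.056,"dz": 0.014,"ax": 0,"ay": 0,"az": -0.386,"gripper": 0.72},{"dx": 0.995,"dy": 0.056,"dz": 0.014,"ax": 0,"ay": 0,"az": -0.386,"gripper": 0.72},{"dx": 0.995,"dy": 0.056,"dz": 0.014,"ax": 0,"ay": 0,"az": -0.386,"gripper": 0.72},{"dx": 0.995,"dy": 0.056,"dz": 0.014,"ax": 0,"ay": 0,"az": -0.386,"gripper": 0.72},{"dx": 0.995,"dy": 0.056,"dz": 0.014,"ax": 0,"ay": 0,"az": -0.386,"gripper": 0.72},{"dx": 0.995,"dy": 0.056,"dz": 0.014,"ax": 0,"ay": 0,"az": -0.386,"gripper": 0.72},{"dx": 0.995,"dy": 0.056,"dz": 0.014,"ax": 0,"ay": 0,"az": -0.386,"gripper": 0.72}])

```text
clock: 1.25
eef_pos: [458.9, -359.8, 208.8]
eef_rot: [-3.141, -0.0, 0.884]
wrist_force: [0.5, 0.1, 0.4]
finger_gap: 26.1
finger_force: 0.0
```

Emit:
jog_arm(commands=[{"dx": 0.995,"dy": 0.056,"dz": 0.014,"ax": 0,"ay": 0,"az": -0.386,"gripper": 0.72},{"dx": 0.995,"dy": 0.056,"dz": 0.014,"ax": 0,"ay": 0,"az": -0.386,"gripper": 0.72},{"dx": 0.995,"dy": 0.056,"dz": 0.014,"ax": 0,"ay": 0,"az": -0.386,"gripper": 0.72},{"dx": 0.995,"dy": 0.056,"dz": 0.014,"ax": 0,"ay": 0,"az": -0.386,"gripper": 0.72},{"dx": 0.995,"dy": 0.056,"dz": 0.014,"ax": 0,"ay": 0,"az": -0.386,"gripper": 0.72},{"dx": 0.995,"dy": 0.056,"dz": 0.014,"ax": 0,"ay": 0,"az": -0.386,"gripper": 0.72},{"dx": 0.995,"dy": 0.056,"dz": 0.014,"ax": 0,"ay": 0,"az": -0.386,"gripper": 0.72},{"dx": 0.995,"dy": 0.056,"dz": 0.014,"ax": 0,"ay": 0,"az": -0.386,"gripper": 0.72}])

```text
clock: 2.25
eef_pos: [611.9, -84.4, 204.2]
eef_rot: [-3.141, 0.0, 1.423]
wrist_force: [-0.2, 0.6, 0.6]
finger_gap: 26.5
finger_force: 0.0
```

Emit:
jog_arm(commands=[{"dx": 0.995,"dy": 0.056,"dz": 0.014,"ax": 0,"ay": 0,"az": -0.386,"gripper": 0.72},{"dx": 0.995,"dy": 0.056,"dz": 0.014,"ax": 0,"ay": 0,"az": -0.386,"gripper": 0.72},{"dx": 0.995,"dy": 0.056,"dz": 0.014,"ax": 0,"ay": 0,"az": -0.386,"gripper": 0.72},{"dx": 0.995,"dy": 0.056,"dz": 0.014,"ax": 0,"ay": 0,"az": -0.386,"gripper": 0.72},{"dx": 0.995,"dy": 0.056,"dz": 0.014,"ax": 0,"ay": 0,"az": -0.386,"gripper": 0.72},{"dx": 0.995,"dy": 0.056,"dz": 0.014,"ax": 0,"ay": 0,"az": -0.386,"gripper": 0.72},{"dx": 0.995,"dy": 0.056,"dz": 0.014,"ax": 0,"ay": 0,"az": -0.386,"gripper": 0.72},{"dx": 0.995,"dy": 0.056,"dz": 0.014,"ax": 0,"ay": 0,"az": -0.386,"gripper": 0.72},{"dx": 0,"dy": 0,"dz": 0,"ax": 0,"ay": 0,"az": 0,"gripper": 0.72}])

```text
clock: 3.38
eef_pos: [601.5, 231.6, 199.7]
eef_rot: [-3.141, -0.0, 1.963]
wrist_force: [0.2, -0.2, 0.3]
finger_gap: 26.2
finger_force: 0.0
```

Run:
```python
from h import *
s=manip.read_state();print(s['clock'],s['eef_pos'],np.degrees(s['eef_rot']),s['finger_gap'],s['joints'].round(2))
chain(([602,230,120],down(112.3)),([602,230,51],down(112.3)))
```

```text
3.375 [601.49236718 231.60084913 199.71295256] [-1.79975370e+02 -1.51801244e-02  1.12493173e+02] 26.203509027608842 [ 0.31  0.52  1.24  0.    1.38 -0.08]
3 rows: d [-0.014 -0.001  0.664] a [-0.001 -0.001  0.006] 
2 rows: d [ 0.    -0.     0.862] a [0. 0. 0.]
```

Emit:
jog_arm(commands=[{"dx": 0,"dy": 0,"dz": 0.9,"ax": 0,"ay": 0,"az": 0,"gripper": 0.72},{"dx": 0,"dy": 0,"dz": 0.9,"ax": 0,"ay": 0,"az": 0,"gripper": 0.72},{"dx": 0,"dy": 0,"dz": 0.9,"ax": 0,"ay": 0,"az": 0,"gripper": 0.72},{"dx": 0,"dy": 0,"dz": 0.5,"ax": 0,"ay": 0,"az": 0,"gripper": 0.72},{"dx": 0,"dy": 0,"dz": 0.5,"ax": 0,"ay": 0,"az": 0,"gripper": 0.72},{"dx": 0,"dy": 0,"dz": 0,"ax": 0,"ay": 0,"az": 0,"gripper": 0.72}])

```text
clock: 4.12
eef_pos: [602.0, 229.0, 51.0]
eef_rot: [-3.14, -0.0, 1.959]
wrist_force: [-0.3, -0.3, 0.3]
finger_gap: 26.3
finger_force: 0.0
```

Emit:
jog_arm(commands=[{"dx": 0,"dy": 0,"dz": 0,"ax": 0,"ay": 0,"az": 0,"gripper": 1},{"dx": 0,"dy": 0,"dz": 0,"ax": 0,"ay": 0,"az": 0,"gripper": 1},{"dx": 0,"dy": 0,"dz": 0,"ax": 0,"ay": 0,"az": 0,"gripper": 1}], squeeze=30)

```text
clock: 4.5
eef_pos: [603.0, 229.5, 53.2]
eef_rot: [3.14, 0.0, 1.96]
wrist_force: [0.0, 0.7, 5.5]
finger_gap: 9.6
finger_force: 30.0
```

Emit:
jog_arm(commands=[{"dx": 0,"dy": -0.5,"dz": 0,"ax": 0,"ay": 0,"az": 0,"gripper": 1},{"dx": 0,"dy": -0.5,"dz": 0,"ax": 0,"ay": 0,"az": 0,"gripper": 1},{"dx": 0,"dy": -0.5,"dz": 0,"ax": 0,"ay": 0,"az": 0,"gripper": 1},{"dx": 0,"dy": -0.5,"dz": 0,"ax": 0,"ay": 0,"az": 0,"gripper": 1},{"dx": 0,"dy": -0.5,"dz": 0,"ax": 0,"ay": 0,"az": 0,"gripper": 1},{"dx": 0,"dy": -0.5,"dz": 0,"ax": 0,"ay": 0,"az": 0,"gripper": 1}])

```text
clock: 5.25
eef_pos: [492.2, 182.7, 53.2]
eef_rot: [3.139, 0.002, 1.96]
wrist_force: [6.1, -11.0, 6.3]
finger_gap: 9.7
finger_force: 30.0
```

Emit:
jog_arm(commands=[{"dx": 0,"dy": -0.5,"dz": 0,"ax": 0,"ay": 0,"az": 0,"gripper": 1},{"dx": 0,"dy": -0.5,"dz": 0,"ax": 0,"ay": 0,"az": 0,"gripper": 1},{"dx": 0,"dy": -0.5,"dz": 0,"ax": 0,"ay": 0,"az": 0,"gripper": 1},{"dx": 0,"dy": 0,"dz": 0,"ax": 0,"ay": 0,"az": 0,"gripper": 1}])

```text
clock: 5.75
eef_pos: [436.5, 159.2, 53.2]
eef_rot: [3.139, 0.003, 1.96]
wrist_force: [6.7, -16.7, 4.6]
finger_gap: 9.7
finger_force: 30.0
```

Emit:
jog_arm(commands=[{"dx": -0.05,"dy": -0.2,"dz": 0,"ax": 0,"ay": 0,"az": 0,"gripper": 1},{"dx": 0,"dy": -0.15,"dz": 0,"ax": 0,"ay": 0,"az": 0,"gripper": 1},{"dx": 0,"dy": -0.08,"dz": 0,"ax": 0,"ay": 0,"az": 0,"gripper": 1},{"dx": 0,"dy": 0,"dz": 0,"ax": 0,"ay": 0,"az": 0,"gripper": 1}])

```text
clock: 6.25
eef_pos: [426.6, 154.8, 53.5]
eef_rot: [3.125, 0.001, 1.959]
wrist_force: [41.6, 17.4, -32.2]
finger_gap: 10.0
finger_force: 30.0
```

Emit:
jog_arm(commands=[{"dx": 0,"dy": 0.15,"dz": 0,"ax": 0,"ay": 0,"az": 0,"gripper": 1},{"dx": 0,"dy": 0,"dz": 0,"ax": 0,"ay": 0,"az": 0,"gripper": 0.72},{"dx": 0,"dy": 0,"dz": 0,"ax": 0,"ay": 0,"az": 0,"gripper": 0.72},{"dx": 0,"dy": 0,"dz": -0.9,"ax": 0,"ay": 0,"az": 0,"gripper": 0.72},{"dx": 0,"dy": 0,"dz": -0.9,"ax": 0,"ay": 0,"az": 0,"gripper": 0.72},{"dx": 0,"dy": 0,"dz": -0.9,"ax": 0,"ay": 0,"az": 0,"gripper": 0.72},{"dx": -0.9,"dy": 0,"dz": -0.9,"ax": 0,"ay": 0,"az": 0,"gripper": 0.72},{"dx": -0.9,"dy": 0,"dz": 0,"ax": 0,"ay": 0,"az": 0,"gripper": 0.72},{"dx": -0.9,"dy": 0,"dz": 0,"ax": 0,"ay": 0,"az": 0,"gripper": 0.72},{"dx": -0.9,"dy": 0,"dz": 0,"ax": 0,"ay": 0,"az": 0,"gripper": 0.72}])

```text
clock: 7.5
eef_pos: [480.8, 20.6, 196.0]
eef_rot: [-3.141, -0.0, 1.96]
wrist_force: [-0.0, 0.1, -1.3]
finger_gap: 26.5
finger_force: 0.0
```

Emit:
jog_arm(commands=[{"dx": -0.9,"dy": 0,"dz": 0,"ax": 0,"ay": 0,"az": 0.95,"gripper": 0.5},{"dx": -0.9,"dy": 0,"dz": 0,"ax": 0,"ay": 0,"az": 0.95,"gripper": 0.5},{"dx": -0.9,"dy": 0,"dz": 0,"ax": 0,"ay": 0,"az": 0.95,"gripper": 0.5},{"dx": -0.9,"dy": 0,"dz": 0,"ax": 0,"ay": 0,"az": 0.95,"gripper": 0.5},{"dx": -0.9,"dy": 0,"dz": 0,"ax": 0,"ay": 0,"az": 0.95,"gripper": 0.5},{"dx": 0,"dy": 0,"dz": 0,"ax": 0,"ay": 0,"az": 0,"gripper": 0.5}])

```text
clock: 8.25
eef_pos: [490.1, -154.6, 195.8]
eef_rot: [-3.141, 0.0, 1.127]
wrist_force: [0.2, 0.6, 0.2]
finger_gap: 46.8
finger_force: 0.0
```

Run:
```python
from h import *
c=grab('top')
for r in tools(c): print(*[np.round(q,1) for q in r])
save(c,'top1.png');im=cv2.cvtColor(c['image'],4)
cv2.imwrite('pics/cr2.png',cv2.resize(im[100:310,20:330],None,fx=2.5,fy=2.5,interpolation=2))
```

```text
[450.3 -97.5] 167.9 -95.8 104.5 56.9 35.9 [313. 265.]
[ 432.1 -268.9] -10.7 -86.6 101.7 111.2 65.1 [389. 272.]
[ 429.3 -396.2] -7.5 -39.1 39.2 17.9 44.3 [445. 272.]
```

View pics/cr2.png

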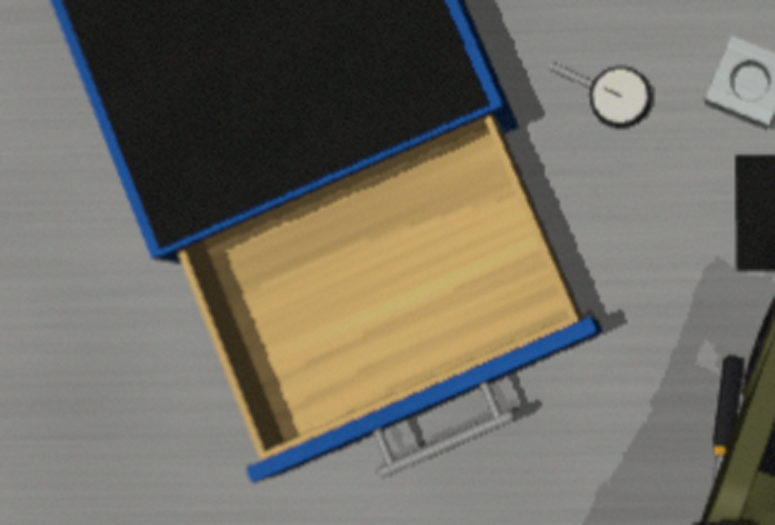

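The drawer is open. In the crop the panel's inner top edge runs from about (262,455) to (578,318), the bar from (382,470) to (508,418), and the cabinet's front top edge from (158,255) to (500,103).

Run:
```python
from h import *
c=grab('top')
f=lambda x,y:(20+x/2.5,100+y/2.5)
def L(a,b,z,n):
    q=onz(c,[f(*a),f(*b)],z)[:,:2];d=q[1]-q[0];print(n,q.round(1).tolist(),q.mean(0).round(1),np.hypot(*d).round(1),np.degrees(np.arctan2(d[0],-d[1])).round(1))
L((251,465),(590,318),91,'panel inner');L((255,481),(598,332),91,'panel outer');L((382,470),(508,418),65,'bar');L((158,255),(500,103),100,'cab front')
L((265,455),(578,318),78,'side wall outer ends')
```

```text
panel inner [[412.8, 317.4], [534.8, 26.6]] [473.8 172. ] 315.3 22.8
panel outer [[399.2, 313.7], [522.7, 19.9]] [461.  166.8] 318.7 22.8
bar [[405.3, 211.5], [449.3, 101.1]] [427.3 156.3] 118.8 21.7
cab front [[593.0, 398.6], [720.9, 102.7]] [656.9 250.7] 322.3 23.4
side wall outer ends [[420.1, 310.2], [535.3, 38.2]] [477.7 174.2] 295.4 23.0
```

Run:
```python
from h import *
chain(([444.2,-398.2,110],down(-7.5)),([444.2,-398.2,10],down(-7.5),4))
```

```text
8 rows: d [-0.579  0.601  0.268] a [-0.     0.     0.904] 
4 rows: d [ 0.    -0.     0.625] a [0. 0. 0.]
```

Emit:
jog_arm(commands=[{"dx": -0.579,"dy": 0.601,"dz": 0.268,"ax": 0,"ay": 0,"az": 0.904,"gripper": 0.5},{"dx": -0.579,"dy": 0.601,"dz": 0.268,"ax": 0,"ay": 0,"az": 0.904,"gripper": 0.5},{"dx": -0.579,"dy": 0.601,"dz": 0.268,"ax": 0,"ay": 0,"az": 0.904,"gripper": 0.5},{"dx": -0.579,"dy": 0.601,"dz": 0.268,"ax": 0,"ay": 0,"az": 0.904,"gripper": 0.5},{"dx": -0.579,"dy": 0.601,"dz": 0.268,"ax": 0,"ay": 0,"az": 0.904,"gripper": 0.5},{"dx": -0.579,"dy": 0.601,"dz": 0.268,"ax": 0,"ay": 0,"az": 0.904,"gripper": 0.5},{"dx": -0.579,"dy": 0.601,"dz": 0.268,"ax": 0,"ay": 0,"az": 0.904,"gripper": 0.5},{"dx": -0.579,"dy": 0.601,"dz": 0.268,"ax": 0,"ay": 0,"az": 0.904,"gripper": 0.5},{"dx": 0,"dy": 0,"dz": 0,"ax": 0,"ay": 0,"az": 0,"gripper": 0.5}])

```text
clock: 9.48
eef_pos: [443.2, -398.6, 109.3]
eef_rot: [-3.141, 0.001, -0.132]
wrist_force: [0.4, 0.1, 0.5]
finger_gap: 47.4
finger_force: 0.0
```

Run:
```python
from h import *
chain(([444.2,-398.2,10],down(-7.5),4))
c=grab('top')
for r in tools(c): print(*[np.round(q,1) for q in r])
c=grab('scene')
for r in tools(c,(140,300,100,260),12): print(*[np.round(q,1) for q in r])
```

```text
4 rows: d [ 0.006 -0.003  0.621] a [-0.002  0.002 -0.002] 
[ 461.7 -287.8] 175.8 -40.6 39.7 18.3 44.8 [397. 259.]
[461.5 -91.9] 171.8 -39.1 39.3 17.0 45.4 [311. 260.]
[ 420.2 -176.5] -18.8 -38.3 42.6 21.0 48.1 [348. 278.]
[ 134.8 -354.3] -23.9 -46.3 51.0 56.4 229.7 [108. 150.]
[ 235.5 -332. ] -43.2 -79.5 55.0 126.2 100.8 [127. 167.]
[ 465.  -292.7] 175.4 -41.0 42.5 14.9 49.5 [171. 215.]
[ 428.1 -399.5] -7.8 -40.0 36.3 17.0 44.3 [128. 222.]
```

Emit:
jog_arm(commands=[{"dx": 0,"dy": 0,"dz": 0.62,"ax": 0,"ay": 0,"az": 0,"gripper": 0.5},{"dx": 0,"dy": 0,"dz": 0.62,"ax": 0,"ay": 0,"az": 0,"gripper": 0.5},{"dx": 0,"dy": 0,"dz": 0.62,"ax": 0,"ay": 0,"az": 0,"gripper": 0.5},{"dx": 0,"dy": 0,"dz": 0.62,"ax": 0,"ay": 0,"az": 0,"gripper": 0.5},{"dx": 0,"dy": 0,"dz": 0,"ax": 0,"ay": 0,"az": 0,"gripper": 1},{"dx": 0,"dy": 0,"dz": 0,"ax": 0,"ay": 0,"az": 0,"gripper": 1},{"dx": 0,"dy": 0,"dz": 0,"ax": 0,"ay": 0,"az": 0,"gripper": 1}], squeeze=25)

```text
clock: 10.45
eef_pos: [444.5, -398.6, 12.0]
eef_rot: [3.141, -0.001, -0.131]
wrist_force: [0.7, -0.6, 0.2]
finger_gap: 20.5
finger_force: 0.4
```

Emit:
jog_arm(commands=[{"dx": 0,"dy": 0,"dz": -0.9,"ax": 0,"ay": 0,"az": 0,"gripper": 1},{"dx": 0,"dy": 0,"dz": -0.9,"ax": 0,"ay": 0,"az": 0,"gripper": 1},{"dx": 0,"dy": 0,"dz": -0.9,"ax": 0,"ay": 0,"az": 0,"gripper": 1},{"dx": 0,"dy": 0,"dz": -0.9,"ax": 0,"ay": 0,"az": 0,"gripper": 1}])

```text
clock: 10.95
eef_pos: [443.9, -398.4, 156.8]
eef_rot: [3.141, -0.0, -0.131]
wrist_force: [0.3, -0.7, -0.6]
finger_gap: 17.5
finger_force: 25.0
```

```bash
cat >> h.py <<'E'
F0=np.array([472,172.5]);YAW=22.8;I=np.array([.922,.388]);J=np.array([-.388,.922])
def slot(x,y): return F0+x*I+y*J
E
python3 - <<'E'
from h import *
q=slot(85,-105);print(q)
chain(([*q,150],down(22.8)),([*q,33],down(22.8),5))
E
```

```text
[591.11 108.67]
14 rows: d [ 0.369 -0.88   0.012] a [ 0.    -0.    -0.217] 
5 rows: d [ 0.    -0.     0.585] a [0. 0. 0.]
```

Run:
```python
from h import *
c=grab('scene');im=cv2.cvtColor(c['image'],4)
u=proj(c,[444,-398,150])[0].astype(int);print(u,manip.read_state()['finger_gap'])
cv2.imwrite('pics/g1.png',cv2.resize(im[max(0,u[1]-70):u[1]+70,max(0,u[0]-90):u[0]+90],None,fx=4,fy=4,interpolation=2))
```

```text
[117 192] 17.71191550766155
```

View pics/g1.png

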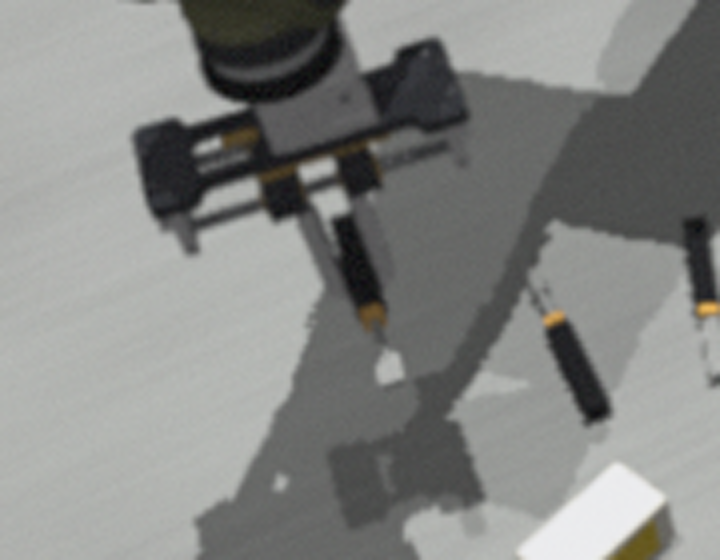

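The tool is held by its handle in the fingers (crop 355,260), with the blade pointing ahead.

Emit:
jog_arm(commands=[{"dx": 0.369,"dy": -0.88,"dz": 0.012,"ax": 0,"ay": 0,"az": -0.217,"gripper": 1},{"dx": 0.369,"dy": -0.88,"dz": 0.012,"ax": 0,"ay": 0,"az": -0.217,"gripper": 1},{"dx": 0.369,"dy": -0.88,"dz": 0.012,"ax": 0,"ay": 0,"az": -0.217,"gripper": 1},{"dx": 0.369,"dy": -0.88,"dz": 0.012,"ax": 0,"ay": 0,"az": -0.217,"gripper": 1},{"dx": 0.369,"dy": -0.88,"dz": 0.012,"ax": 0,"ay": 0,"az": -0.217,"gripper": 1},{"dx": 0.369,"dy": -0.88,"dz": 0.012,"ax": 0,"ay": 0,"az": -0.217,"gripper": 1},{"dx": 0.369,"dy": -0.88,"dz": 0.012,"ax": 0,"ay": 0,"az": -0.217,"gripper": 1}])

```text
clock: 11.88
eef_pos: [551.7, -153.5, 152.0]
eef_rot: [3.141, -0.0, 0.135]
wrist_force: [-0.4, -0.8, -0.1]
finger_gap: 17.7
finger_force: 25.0
```

Emit:
jog_arm(commands=[{"dx": 0.369,"dy": -0.88,"dz": 0.012,"ax": 0,"ay": 0,"az": -0.217,"gripper": 1},{"dx": 0.369,"dy": -0.88,"dz": 0.012,"ax": 0,"ay": 0,"az": -0.217,"gripper": 1},{"dx": 0.369,"dy": -0.88,"dz": 0.012,"ax": 0,"ay": 0,"az": -0.217,"gripper": 1},{"dx": 0.369,"dy": -0.88,"dz": 0.012,"ax": 0,"ay": 0,"az": -0.217,"gripper": 1},{"dx": 0.369,"dy": -0.88,"dz": 0.012,"ax": 0,"ay": 0,"az": -0.217,"gripper": 1},{"dx": 0.369,"dy": -0.88,"dz": 0.012,"ax": 0,"ay": 0,"az": -0.217,"gripper": 1},{"dx": 0.369,"dy": -0.88,"dz": 0.012,"ax": 0,"ay": 0,"az": -0.217,"gripper": 1},{"dx": 0,"dy": 0,"dz": 0,"ax": 0,"ay": 0,"az": 0,"gripper": 1}])

```text
clock: 12.88
eef_pos: [591.0, 110.9, 148.5]
eef_rot: [-3.141, -0.0, 0.402]
wrist_force: [-0.3, 0.5, -1.2]
finger_gap: 17.6
finger_force: 25.0
```

Run:
```python
from h import *
q=slot(85,-105);s=manip.read_state();print(s['finger_gap'],s['finger_force'])
chain(([*q,50],down(22.8),5))
c=grab('top')
for r in tools(c): print(*[np.round(q,1) for q in r])
```

```text
17.625719687104162 24.983671009540558
5 rows: d [-0.004  0.011  0.492] a [-0.    -0.     0.005] 
[459.1 -90.9] 171.1 -41.3 38.1 18.7 43.5 [311. 261.]
[ 461.9 -287.4] 175.9 -38.1 37.6 17.3 44.9 [397. 259.]
[ 425.5 -178.4] -18.3 -40.5 37.0 16.8 42.1 [349. 275.]
```

Emit:
jog_arm(commands=[{"dx": 0,"dy": 0.06,"dz": 0.5,"ax": 0,"ay": 0,"az": 0,"gripper": 1},{"dx": 0,"dy": 0,"dz": 0.5,"ax": 0,"ay": 0,"az": 0,"gripper": 1},{"dx": 0,"dy": 0,"dz": 0.5,"ax": 0,"ay": 0,"az": 0,"gripper": 1},{"dx": 0,"dy": 0,"dz": 0.5,"ax": 0,"ay": 0,"az": 0,"gripper": 1},{"dx": 0,"dy": 0,"dz": 0.5,"ax": 0,"ay": 0,"az": 0,"gripper": 1},{"dx": 0,"dy": 0,"dz": 0.2,"ax": 0,"ay": 0,"az": 0,"gripper": 1},{"dx": 0,"dy": 0,"dz": 0.1,"ax": 0,"ay": 0,"az": 0,"gripper": 1},{"dx": 0,"dy": 0,"dz": 0,"ax": 0,"ay": 0,"az": 0,"gripper": 1}])

```text
clock: 13.92
eef_pos: [593.4, 106.6, 37.9]
eef_rot: [3.141, -0.003, 0.398]
wrist_force: [0.8, 1.0, 5.1]
finger_gap: 17.6
finger_force: 25.0
```

Emit:
jog_arm(commands=[{"dx": 0,"dy": 0,"dz": 0,"ax": 0,"ay": 0,"az": 0,"gripper": 0.6},{"dx": 0,"dy": 0,"dz": 0,"ax": 0,"ay": 0,"az": 0,"gripper": 0.6},{"dx": 0,"dy": 0,"dz": 0,"ax": 0,"ay": 0,"az": 0,"gripper": 0.6},{"dx": 0,"dy": 0,"dz": -0.5,"ax": 0,"ay": 0,"az": 0,"gripper": 0.6},{"dx": 0,"dy": 0,"dz": -0.9,"ax": 0,"ay": 0,"az": 0,"gripper": 0.6},{"dx": 0,"dy": 0,"dz": -0.9,"ax": 0,"ay": 0,"az": 0,"gripper": 0.6},{"dx": 0,"dy": 0,"dz": -0.7,"ax": 0,"ay": 0,"az": 0,"gripper": 0.6}])

```text
clock: 14.8
eef_pos: [592.4, 106.5, 159.5]
eef_rot: [3.141, -0.002, 0.399]
wrist_force: [-0.2, -0.6, 0.2]
finger_gap: 38.2
finger_force: 0.0
```

Run:
```python
from h import *
u=np.array([np.cos(np.radians(-19)),np.sin(np.radians(-19))]);q=np.array([424.5,-177.5])+15*u;print(q)
chain(([*q,110],down(-19)),([*q,9],down(-19),4))
```

```text
[ 438.68277863 -182.38352232]
9 rows: d [-0.496  0.786  0.137] a [-0.    -0.002  0.465] 
4 rows: d [ 0.    -0.     0.631] a [0. 0. 0.]
```

Emit:
jog_arm(commands=[{"dx": -0.496,"dy": 0.786,"dz": 0.137,"ax": 0,"ay": 0,"az": 0.465,"gripper": 0.5},{"dx": -0.496,"dy": 0.786,"dz": 0.137,"ax": 0,"ay": 0,"az": 0.465,"gripper": 0.5},{"dx": -0.496,"dy": 0.786,"dz": 0.137,"ax": 0,"ay": 0,"az": 0.465,"gripper": 0.5},{"dx": -0.496,"dy": 0.786,"dz": 0.137,"ax": 0,"ay": 0,"az": 0.465,"gripper": 0.5},{"dx": -0.496,"dy": 0.786,"dz": 0.137,"ax": 0,"ay": 0,"az": 0.465,"gripper": 0.5},{"dx": -0.496,"dy": 0.786,"dz": 0.137,"ax": 0,"ay": 0,"az": 0.465,"gripper": 0.5},{"dx": -0.496,"dy": 0.786,"dz": 0.137,"ax": 0,"ay": 0,"az": 0.465,"gripper": 0.5},{"dx": -0.496,"dy": 0.786,"dz": 0.137,"ax": 0,"ay": 0,"az": 0.465,"gripper": 0.5},{"dx": -0.496,"dy": 0.786,"dz": 0.137,"ax": 0,"ay": 0,"az": 0.465,"gripper": 0.5},{"dx": 0,"dy": 0,"dz": 0,"ax": 0,"ay": 0,"az": 0,"gripper": 0.5}])

```text
clock: 16.05
eef_pos: [437.5, -183.8, 108.0]
eef_rot: [3.141, -0.001, -0.335]
wrist_force: [-0.4, -0.1, 0.1]
finger_gap: 47.2
finger_force: 0.0
```

Run:
```python
from h import *
q=[438.7,-182.4]
chain(([*q,9],down(-19),4))
c=grab('top')
for r in tools(c): print(*[np.round(q,1) for q in r])
im=cv2.cvtColor(c['image'],4)
print('drawer')
for r in tools(c,(130,300,80,250),30): print(*[np.round(q,1) for q in r])
cv2.imwrite('pics/d1.png',cv2.resize(im[120:310,70:420],None,fx=2.2,fy=2.2,interpolation=2))
```

```text
4 rows: d [ 0.004 -0.011  0.619] a [ 0.    -0.001 -0.005] 
[460.2 -92.1] 173.4 -40.2 38.6 21.3 44.8 [311. 260.]
drawer
[579.4 101.7] 22.9 -39.0 39.6 16.6 38.5 [225. 209.]
```

View pics/d1.png

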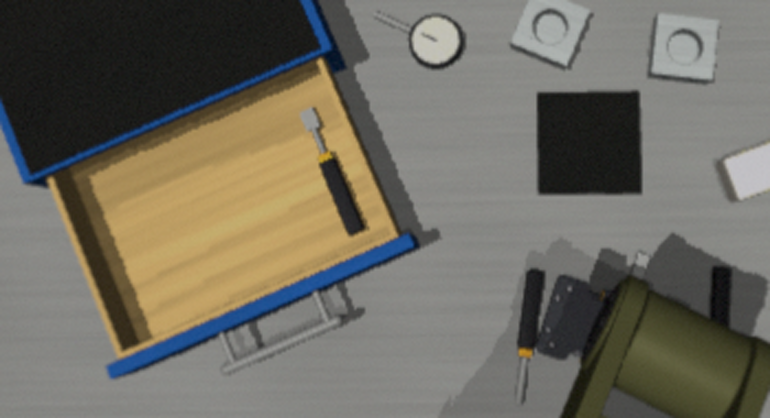

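The first tool lies straight in the drawer near the right wall (crop 340,195), at a yaw of 22.9°. Next tool.

Emit:
jog_arm(commands=[{"dx": 0,"dy": -0.02,"dz": 0.62,"ax": 0,"ay": 0,"az": 0,"gripper": 0.5},{"dx": 0,"dy": 0,"dz": 0.62,"ax": 0,"ay": 0,"az": 0,"gripper": 0.5},{"dx": 0,"dy": 0,"dz": 0.62,"ax": 0,"ay": 0,"az": 0,"gripper": 0.5},{"dx": 0,"dy": 0,"dz": 0.6,"ax": 0,"ay": 0,"az": 0,"gripper": 0.5},{"dx": 0,"dy": 0,"dz": 0,"ax": 0,"ay": 0,"az": 0,"gripper": 1},{"dx": 0,"dy": 0,"dz": 0,"ax": 0,"ay": 0,"az": 0,"gripper": 1},{"dx": 0,"dy": 0,"dz": 0,"ax": 0,"ay": 0,"az": 0,"gripper": 1},{"dx": 0,"dy": 0,"dz": 0,"ax": 0,"ay": 0,"az": 0,"gripper": 1},{"dx": 0,"dy": 0,"dz": 0,"ax": 0,"ay": 0,"az": 0,"gripper": 1}], squeeze=25)

```text
clock: 17.23
eef_pos: [439.1, -181.7, 9.0]
eef_rot: [-3.141, -0.001, -0.332]
wrist_force: [2.4, 3.5, 5.6]
finger_gap: 18.0
finger_force: 25.0
```

Emit:
jog_arm(commands=[{"dx": 0,"dy": 0,"dz": -0.9,"ax": 0,"ay": 0,"az": 0,"gripper": 1},{"dx": 0,"dy": 0,"dz": -0.9,"ax": 0,"ay": 0,"az": 0,"gripper": 1},{"dx": 0,"dy": 0,"dz": -0.9,"ax": 0,"ay": 0,"az": 0,"gripper": 1},{"dx": 0,"dy": 0,"dz": -0.9,"ax": 0,"ay": 0,"az": 0,"gripper": 1}])

```text
clock: 17.73
eef_pos: [438.3, -181.7, 153.7]
eef_rot: [3.142, 0.001, -0.332]
wrist_force: [0.3, -0.5, -0.5]
finger_gap: 17.7
finger_force: 25.0
```

Run:
```python
from h import *
q=slot(85,-35);print(q)
chain(([*q,150],down(22.8)),([*q,33],down(22.8),5))
```

```text
[563.95 173.21]
10 rows: d [ 0.318 -0.908  0.009] a [-0.     0.    -0.418] 
5 rows: d [ 0.    -0.     0.585] a [0. 0. 0.]
```

Emit:
jog_arm(commands=[{"dx": 0.318,"dy": -0.908,"dz": 0.009,"ax": 0,"ay": 0,"az": -0.418,"gripper": 1},{"dx": 0.318,"dy": -0.908,"dz": 0.009,"ax": 0,"ay": 0,"az": -0.418,"gripper": 1},{"dx": 0.318,"dy": -0.908,"dz": 0.009,"ax": 0,"ay": 0,"az": -0.418,"gripper": 1},{"dx": 0.318,"dy": -0.908,"dz": 0.009,"ax": 0,"ay": 0,"az": -0.418,"gripper": 1},{"dx": 0.318,"dy": -0.908,"dz": 0.009,"ax": 0,"ay": 0,"az": -0.418,"gripper": 1},{"dx": 0.318,"dy": -0.908,"dz": 0.009,"ax": 0,"ay": 0,"az": -0.418,"gripper": 1},{"dx": 0.318,"dy": -0.908,"dz": 0.009,"ax": 0,"ay": 0,"az": -0.418,"gripper": 1},{"dx": 0.318,"dy": -0.908,"dz": 0.009,"ax": 0,"ay": 0,"az": -0.418,"gripper": 1},{"dx": 0.318,"dy": -0.908,"dz": 0.009,"ax": 0,"ay": 0,"az": -0.418,"gripper": 1},{"dx": 0.318,"dy": -0.908,"dz": 0.009,"ax": 0,"ay": 0,"az": -0.418,"gripper": 1}])

```text
clock: 18.98
eef_pos: [564.2, 174.2, 148.6]
eef_rot: [3.142, 0.001, 0.4]
wrist_force: [-0.0, 0.4, -1.6]
finger_gap: 17.6
finger_force: 25.0
```

Emit:
jog_arm(commands=[{"dx": 0,"dy": 0,"dz": 0.6,"ax": 0,"ay": 0,"az": 0,"gripper": 1},{"dx": 0,"dy": 0,"dz": 0.6,"ax": 0,"ay": 0,"az": 0,"gripper": 1},{"dx": 0,"dy": 0,"dz": 0.6,"ax": 0,"ay": 0,"az": 0,"gripper": 1},{"dx": 0,"dy": 0,"dz": 0,"ax": 0,"ay": 0,"az": 0,"gripper": 1}])

```text
clock: 19.48
eef_pos: [563.3, 172.8, 75.3]
eef_rot: [-3.141, 0.004, 0.398]
wrist_force: [-0.5, -1.3, -0.5]
finger_gap: 17.7
finger_force: 25.0
```

Run:
```python
from h import *
q=slot(85,-35);print(manip.read_state()['finger_force'],manip.read_state()['eef_pos'])
chain(([*q,33],down(22.8),4))
```

```text
24.990433752536774 [563.30448657 172.76820834  75.30068383]
4 rows: d [ 0.005 -0.001  0.264] a [-0.001  0.005 -0.   ]
```

Emit:
jog_arm(commands=[{"dx": 0,"dy": 0,"dz": 0.3,"ax": 0,"ay": 0,"az": 0,"gripper": 1},{"dx": 0,"dy": 0,"dz": 0.3,"ax": 0,"ay": 0,"az": 0,"gripper": 1},{"dx": 0,"dy": 0,"dz": 0.3,"ax": 0,"ay": 0,"az": 0,"gripper": 1},{"dx": 0,"dy": 0,"dz": 0.1,"ax": 0,"ay": 0,"az": 0,"gripper": 1},{"dx": 0,"dy": 0,"dz": 0,"ax": 0,"ay": 0,"az": 0,"gripper": 1}])

```text
clock: 20.1
eef_pos: [564.3, 173.1, 36.8]
eef_rot: [-3.142, 0.0, 0.398]
wrist_force: [0.8, -0.3, -0.5]
finger_gap: 17.9
finger_force: 25.0
```

Emit:
jog_arm(commands=[{"dx": 0,"dy": 0,"dz": 0,"ax": 0,"ay": 0,"az": 0,"gripper": 0.6},{"dx": 0,"dy": 0,"dz": 0,"ax": 0,"ay": 0,"az": 0,"gripper": 0.6},{"dx": 0,"dy": 0,"dz": 0,"ax": 0,"ay": 0,"az": 0,"gripper": 0.6},{"dx": 0,"dy": 0,"dz": -0.5,"ax": 0,"ay": 0,"az": 0,"gripper": 0.6},{"dx": 0,"dy": 0,"dz": -0.9,"ax": 0,"ay": 0,"az": 0,"gripper": 0.6},{"dx": 0,"dy": 0,"dz": -0.9,"ax": 0,"ay": 0,"az": 0,"gripper": 0.6},{"dx": 0,"dy": 0,"dz": -0.7,"ax": 0,"ay": 0,"az": 0,"gripper": 0.6}])

```text
clock: 20.98
eef_pos: [564.5, 173.1, 158.8]
eef_rot: [3.141, -0.001, 0.398]
wrist_force: [0.7, 0.4, -0.2]
finger_gap: 37.7
finger_force: 0.0
```

Run:
```python
from h import *
c=grab('top')
T=tools(c)
for r in T: print(*[np.round(q,1) for q in r])
u=lambda a:np.array([np.cos(np.radians(a)),np.sin(np.radians(a))])
# grip the reversed tools with gripper yaw = tool yaw - 180
for r in T:
    q=r[0]+15*u(r[1]);y=r[1]-180
    print(q,y);chain(([*q,110],down(y)),([*q,9],down(y),4))
```

```text
[465.3 -94.6] 174.6 -34.6 43.1 16.0 49.3 [312. 258.]
[ 461.6 -287.5] 176.0 -38.4 39.4 17.9 44.6 [397. 259.]
[450.32520649 -93.18997393] -5.429040340313861
8 rows: d [-0.511  0.762  0.162] a [-0.    -0.004  0.353] 
4 rows: d [ 0.    -0.     0.631] a [0. 0. 0.] 
[ 446.62550404 -286.43368679] -4.019387890911645
13 rows: d [-0.389  0.836  0.1  ] a [-0.    -0.003  0.206] 
4 rows: d [ 0.    -0.     0.631] a [0. 0. 0.]
```

Run:
```python
from h import *
q=[446.6,-90];y=-8
chain(([*q,110],down(y),9),([*q,9],down(y),4))
```

```text
9 rows: d [-0.448  0.678  0.144] a [-0.    -0.004  0.342] 
4 rows: d [ 0.    -0.     0.631] a [0. 0. 0.]
```

Emit:
jog_arm(commands=[{"dx": -0.448,"dy": 0.678,"dz": 0.144,"ax": 0,"ay": 0,"az": 0.342,"gripper": 0.5},{"dx": -0.448,"dy": 0.678,"dz": 0.144,"ax": 0,"ay": 0,"az": 0.342,"gripper": 0.5},{"dx": -0.448,"dy": 0.678,"dz": 0.144,"ax": 0,"ay": 0,"az": 0.342,"gripper": 0.5},{"dx": -0.448,"dy": 0.678,"dz": 0.144,"ax": 0,"ay": 0,"az": 0.342,"gripper": 0.5},{"dx": -0.448,"dy": 0.678,"dz": 0.144,"ax": 0,"ay": 0,"az": 0.342,"gripper": 0.5},{"dx": -0.448,"dy": 0.678,"dz": 0.144,"ax": 0,"ay": 0,"az": 0.342,"gripper": 0.5},{"dx": -0.448,"dy": 0.678,"dz": 0.144,"ax": 0,"ay": 0,"az": 0.342,"gripper": 0.5},{"dx": -0.448,"dy": 0.678,"dz": 0.144,"ax": 0,"ay": 0,"az": 0.342,"gripper": 0.5},{"dx": -0.448,"dy": 0.678,"dz": 0.144,"ax": 0,"ay": 0,"az": 0.342,"gripper": 0.5},{"dx": 0,"dy": 0,"dz": 0,"ax": 0,"ay": 0,"az": 0,"gripper": 0.5}])

```text
clock: 22.28
eef_pos: [444.2, -91.3, 104.7]
eef_rot: [-3.142, 0.001, -0.142]
wrist_force: [0.2, -0.4, -0.1]
finger_gap: 47.2
finger_force: 0.0
```

Run:
```python
from h import *
c=grab('top')
print('drawer')
for r in tools(c,(130,300,80,250),30): print(*[np.round(q,1) for q in r],'in drawer',((r[0]-F0)@I).round(),((r[0]-F0)@J).round())
c=grab('scene')
for r in tools(c,(165,230,190,250),12): print(*[np.round(q,1) for q in r])
chain(([446.6,-90,9],down(-8),4))
```

```text
drawer
[579.6 101.8] 22.8 -39.0 39.3 16.7 39.0 [225. 209.] in drawer 72.0 -107.0
[550.7 167.7] 23.8 -39.7 40.4 17.1 41.0 [196. 222.] in drawer 71.0 -35.0
[467.6 -96.1] 172.6 -39.0 45.1 19.5 53.8 [236. 185.]
4 rows: d [ 0.007 -0.002  0.602] a [-0.    -0.001  0.   ]
```

Emit:
jog_arm(commands=[{"dx": 0.03,"dy": 0,"dz": 0.6,"ax": 0,"ay": 0,"az": 0,"gripper": 0.5},{"dx": 0,"dy": 0,"dz": 0.6,"ax": 0,"ay": 0,"az": 0,"gripper": 0.5},{"dx": 0,"dy": 0,"dz": 0.6,"ax": 0,"ay": 0,"az": 0,"gripper": 0.5},{"dx": 0,"dy": 0,"dz": 0.58,"ax": 0,"ay": 0,"az": 0,"gripper": 0.5},{"dx": 0,"dy": 0,"dz": 0,"ax": 0,"ay": 0,"az": 0,"gripper": 1},{"dx": 0,"dy": 0,"dz": 0,"ax": 0,"ay": 0,"az": 0,"gripper": 1},{"dx": 0,"dy": 0,"dz": 0,"ax": 0,"ay": 0,"az": 0,"gripper": 1},{"dx": 0,"dy": 0,"dz": 0,"ax": 0,"ay": 0,"az": 0,"gripper": 1},{"dx": 0,"dy": 0,"dz": 0,"ax": 0,"ay": 0,"az": 0,"gripper": 1}], squeeze=25)

```text
clock: 23.5
eef_pos: [446.5, -90.4, 10.1]
eef_rot: [-3.142, -0.0, -0.139]
wrist_force: [0.5, 0.1, 0.6]
finger_gap: 17.8
finger_force: 25.0
```

Emit:
jog_arm(commands=[{"dx": 0,"dy": 0,"dz": -0.9,"ax": 0,"ay": 0,"az": 0,"gripper": 1},{"dx": 0,"dy": 0,"dz": -0.9,"ax": 0,"ay": 0,"az": 0,"gripper": 1},{"dx": 0,"dy": 0,"dz": -0.9,"ax": 0,"ay": 0,"az": 0,"gripper": 1},{"dx": 0,"dy": 0,"dz": -0.9,"ax": 0,"ay": 0,"az": 0,"gripper": 1}])

```text
clock: 24.0
eef_pos: [446.1, -90.5, 155.2]
eef_rot: [3.142, 0.0, -0.14]
wrist_force: [0.4, 0.2, -1.0]
finger_gap: 17.9
finger_force: 25.0
```

Run:
```python
from h import *
q=slot(85,35);print(q)
# pure turn of 94 deg first by going through yaw 86, then on
chain(([530,50,155],down(90),10),([*q,155],down(175)),([*q,155],down(202.8),4),([*q,75],down(202.8),4))
```

```text
[536.79 237.75]
10 rows: d [ 0.426 -0.181  0.   ] a [-0.    0.   -0.98] 
9 rows: d [0.439 0.367 0.   ] a [-0.     0.    -0.944] 
4 rows: d [0. 0. 0.] a [ 0.     0.    -0.695] 
4 rows: d [ 0.  -0.   0.5] a [0. 0. 0.]
```

Emit:
jog_arm(commands=[{"dx": 0.426,"dy": -0.181,"dz": 0,"ax": 0,"ay": 0,"az": -0.98,"gripper": 1},{"dx": 0.426,"dy": -0.181,"dz": 0,"ax": 0,"ay": 0,"az": -0.98,"gripper": 1},{"dx": 0.426,"dy": -0.181,"dz": 0,"ax": 0,"ay": 0,"az": -0.98,"gripper": 1},{"dx": 0.426,"dy": -0.181,"dz": 0,"ax": 0,"ay": 0,"az": -0.98,"gripper": 1},{"dx": 0.426,"dy": -0.181,"dz": 0,"ax": 0,"ay": 0,"az": -0.98,"gripper": 1},{"dx": 0.426,"dy": -0.181,"dz": 0,"ax": 0,"ay": 0,"az": -0.98,"gripper": 1},{"dx": 0.426,"dy": -0.181,"dz": 0,"ax": 0,"ay": 0,"az": -0.98,"gripper": 1},{"dx": 0.426,"dy": -0.181,"dz": 0,"ax": 0,"ay": 0,"az": -0.98,"gripper": 1},{"dx": 0.426,"dy": -0.181,"dz": 0,"ax": 0,"ay": 0,"az": -0.98,"gripper": 1},{"dx": 0.426,"dy": -0.181,"dz": 0,"ax": 0,"ay": 0,"az": -0.98,"gripper": 1}])

```text
clock: 25.25
eef_pos: [530.1, 50.5, 153.8]
eef_rot: [-3.141, 0.0, 1.577]
wrist_force: [-0.4, -0.5, -1.6]
finger_gap: 17.8
finger_force: 25.0
```

Emit:
jog_arm(commands=[{"dx": 0.439,"dy": 0.367,"dz": 0,"ax": 0,"ay": 0,"az": -0.944,"gripper": 1},{"dx": 0.439,"dy": 0.367,"dz": 0,"ax": 0,"ay": 0,"az": -0.944,"gripper": 1},{"dx": 0.439,"dy": 0.367,"dz": 0,"ax": 0,"ay": 0,"az": -0.944,"gripper": 1},{"dx": 0.439,"dy": 0.367,"dz": 0,"ax": 0,"ay": 0,"az": -0.944,"gripper": 1},{"dx": 0.439,"dy": 0.367,"dz": 0,"ax": 0,"ay": 0,"az": -0.944,"gripper": 1},{"dx": 0.439,"dy": 0.367,"dz": 0,"ax": 0,"ay": 0,"az": -0.944,"gripper": 1},{"dx": 0.439,"dy": 0.367,"dz": 0,"ax": 0,"ay": 0,"az": -0.944,"gripper": 1},{"dx": 0.439,"dy": 0.367,"dz": 0,"ax": 0,"ay": 0,"az": -0.944,"gripper": 1},{"dx": 0.439,"dy": 0.367,"dz": 0,"ax": 0,"ay": 0,"az": -0.944,"gripper": 1}])

```text
clock: 26.38
eef_pos: [536.8, 238.2, 153.7]
eef_rot: [-3.141, -0.0, 3.059]
wrist_force: [-0.4, 0.6, -0.9]
finger_gap: 18.0
finger_force: 25.0
```

Emit:
jog_arm(commands=[{"dx": 0,"dy": 0,"dz": 0,"ax": 0,"ay": 0,"az": -0.695,"gripper": 1},{"dx": 0,"dy": 0,"dz": 0,"ax": 0,"ay": 0,"az": -0.695,"gripper": 1},{"dx": 0,"dy": 0,"dz": 0,"ax": 0,"ay": 0,"az": -0.695,"gripper": 1},{"dx": 0,"dy": 0,"dz": 0,"ax": 0,"ay": 0,"az": -0.695,"gripper": 1},{"dx": 0,"dy": 0,"dz": 0,"ax": 0,"ay": 0,"az": 0,"gripper": 1}])

```text
clock: 27.0
eef_pos: [537.2, 237.6, 153.8]
eef_rot: [-3.142, -0.0, -2.745]
wrist_force: [-0.2, 0.1, -1.2]
finger_gap: 17.6
finger_force: 25.0
```

Run:
```python
from h import *
q=slot(85,35);s=manip.read_state();print(s['finger_force'],s['finger_gap'],s['eef_pos'])
chain(([*q,33],down(202.8),4))
c=grab('scene');im=cv2.cvtColor(c['image'],4)
u=proj(c,[537,238,150])[0].astype(int)
cv2.imwrite('pics/g3.png',cv2.resize(im[max(0,u[1]-60):u[1]+70,max(0,u[0]-90):u[0]+80],None,fx=4,fy=4,interpolation=2))
c=grab('top')
for r in tools(c): print(*[np.round(q,1) for q in r])
```

```text
24.996090531349182 17.61718360555853 [537.1711212  237.55295232 153.82000839]
4 rows: d [0.002 0.002 0.755] a [-0.    -0.001 -0.002] 
[ 461.8 -287.4] 175.6 -38.4 39.6 18.1 44.8 [397. 259.]
```

View pics/g3.png

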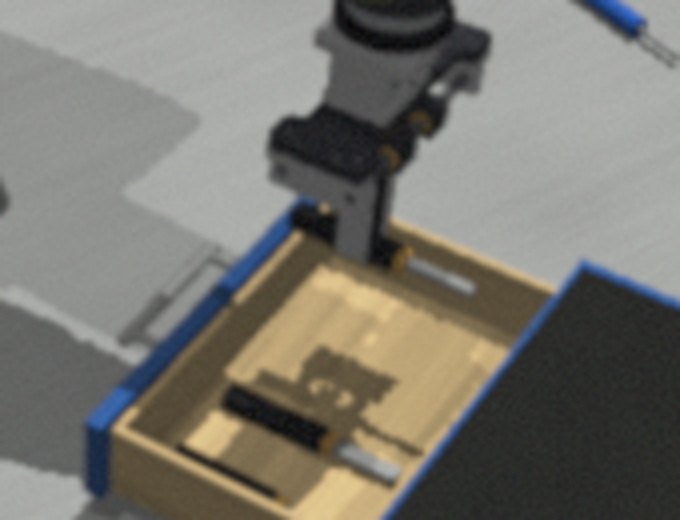

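The third tool is held level over the drawer with its blade towards the back. The second lies straight in place.

Emit:
jog_arm(commands=[{"dx": 0,"dy": 0,"dz": 0.8,"ax": 0,"ay": 0,"az": 0,"gripper": 1},{"dx": 0,"dy": 0,"dz": 0.8,"ax": 0,"ay": 0,"az": 0,"gripper": 1},{"dx": 0,"dy": 0,"dz": 0.8,"ax": 0,"ay": 0,"az": 0,"gripper": 1},{"dx": 0,"dy": 0,"dz": 0.4,"ax": 0,"ay": 0,"az": 0,"gripper": 1},{"dx": 0,"dy": 0,"dz": 0.15,"ax": 0,"ay": 0,"az": 0,"gripper": 1},{"dx": 0,"dy": 0,"dz": 0.06,"ax": 0,"ay": 0,"az": 0,"gripper": 1},{"dx": 0,"dy": 0,"dz": 0,"ax": 0,"ay": 0,"az": 0,"gripper": 1}])

```text
clock: 27.98
eef_pos: [537.7, 237.8, 34.4]
eef_rot: [-3.142, 0.001, -2.744]
wrist_force: [0.6, -0.1, -1.3]
finger_gap: 17.8
finger_force: 25.0
```

Emit:
jog_arm(commands=[{"dx": 0,"dy": 0,"dz": 0,"ax": 0,"ay": 0,"az": 0,"gripper": 0.6},{"dx": 0,"dy": 0,"dz": 0,"ax": 0,"ay": 0,"az": 0,"gripper": 0.6},{"dx": 0,"dy": 0,"dz": 0,"ax": 0,"ay": 0,"az": 0,"gripper": 0.6},{"dx": 0,"dy": 0,"dz": -0.5,"ax": 0,"ay": 0,"az": 0,"gripper": 0.6},{"dx": 0,"dy": 0,"dz": -0.9,"ax": 0,"ay": 0,"az": 0,"gripper": 0.6},{"dx": 0,"dy": 0,"dz": -0.9,"ax": 0,"ay": 0,"az": 0,"gripper": 0.6},{"dx": 0,"dy": 0,"dz": -0.7,"ax": 0,"ay": 0,"az": 0,"gripper": 0.6}])

```text
clock: 28.85
eef_pos: [537.4, 237.7, 155.3]
eef_rot: [-3.142, 0.001, -2.744]
wrist_force: [0.2, 1.4, -0.5]
finger_gap: 37.2
finger_force: 0.0
```

Run:
```python
from h import *
q=[446.7,-286.4]
R=pose()[1]
chain(([520,80,155],down(130),9),([*q,120],down(60),10),([*q,120],down(-4.2),7),([*q,9],down(-4.2),4))
```

```text
9 rows: d [-0.027 -0.471  0.001] a [0.    0.001 0.809] 
10 rows: d [-0.935 -0.337  0.087] a [ 0.  -0.   0.7] 
7 rows: d [0. 0. 0.] a [-0.    -0.     0.917] 
4 rows: d [-0.    -0.     0.694] a [0. 0. 0.]
```

Emit:
jog_arm(commands=[{"dx": -0.027,"dy": -0.471,"dz": 0,"ax": 0,"ay": 0,"az": 0.809,"gripper": 0.5},{"dx": -0.027,"dy": -0.471,"dz": 0,"ax": 0,"ay": 0,"az": 0.809,"gripper": 0.5},{"dx": -0.027,"dy": -0.471,"dz": 0,"ax": 0,"ay": 0,"az": 0.809,"gripper": 0.5},{"dx": -0.027,"dy": -0.471,"dz": 0,"ax": 0,"ay": 0,"az": 0.809,"gripper": 0.5},{"dx": -0.027,"dy": -0.471,"dz": 0,"ax": 0,"ay": 0,"az": 0.809,"gripper": 0.5},{"dx": -0.027,"dy": -0.471,"dz": 0,"ax": 0,"ay": 0,"az": 0.809,"gripper": 0.5},{"dx": -0.027,"dy": -0.471,"dz": 0,"ax": 0,"ay": 0,"az": 0.809,"gripper": 0.5},{"dx": -0.027,"dy": -0.471,"dz": 0,"ax": 0,"ay": 0,"az": 0.809,"gripper": 0.5},{"dx": -0.027,"dy": -0.471,"dz": 0,"ax": 0,"ay": 0,"az": 0.809,"gripper": 0.5}])

```text
clock: 29.98
eef_pos: [519.5, 79.3, 153.6]
eef_rot: [3.142, 0.0, 2.263]
wrist_force: [0.1, 0.2, 0.5]
finger_gap: 47.3
finger_force: 0.0
```

Emit:
jog_arm(commands=[{"dx": -0.935,"dy": -0.337,"dz": 0.087,"ax": 0,"ay": 0,"az": 0.7,"gripper": 0.5},{"dx": -0.935,"dy": -0.337,"dz": 0.087,"ax": 0,"ay": 0,"az": 0.7,"gripper": 0.5},{"dx": -0.935,"dy": -0.337,"dz": 0.087,"ax": 0,"ay": 0,"az": 0.7,"gripper": 0.5},{"dx": -0.935,"dy": -0.337,"dz": 0.087,"ax": 0,"ay": 0,"az": 0.7,"gripper": 0.5},{"dx": -0.935,"dy": -0.337,"dz": 0.087,"ax": 0,"ay": 0,"az": 0.7,"gripper": 0.5},{"dx": -0.935,"dy": -0.337,"dz": 0.087,"ax": 0,"ay": 0,"az": 0.7,"gripper": 0.5},{"dx": -0.935,"dy": -0.337,"dz": 0.087,"ax": 0,"ay": 0,"az": 0.7,"gripper": 0.5},{"dx": -0.935,"dy": -0.337,"dz": 0.087,"ax": 0,"ay": 0,"az": 0.7,"gripper": 0.5},{"dx": -0.935,"dy": -0.337,"dz": 0.087,"ax": 0,"ay": 0,"az": 0.7,"gripper": 0.5},{"dx": -0.935,"dy": -0.337,"dz": 0.087,"ax": 0,"ay": 0,"az": 0.7,"gripper": 0.5}])

```text
clock: 31.22
eef_pos: [445.5, -287.4, 118.7]
eef_rot: [3.141, 0.0, 1.042]
wrist_force: [0.8, -0.2, 0.7]
finger_gap: 47.1
finger_force: 0.0
```

Emit:
jog_arm(commands=[{"dx": 0,"dy": 0,"dz": 0,"ax": 0,"ay": 0,"az": 0.917,"gripper": 0.5},{"dx": 0,"dy": 0,"dz": 0,"ax": 0,"ay": 0,"az": 0.917,"gripper": 0.5},{"dx": 0,"dy": 0,"dz": 0,"ax": 0,"ay": 0,"az": 0.917,"gripper": 0.5},{"dx": 0,"dy": 0,"dz": 0,"ax": 0,"ay": 0,"az": 0.917,"gripper": 0.5},{"dx": 0,"dy": 0,"dz": 0,"ax": 0,"ay": 0,"az": 0.917,"gripper": 0.5},{"dx": 0,"dy": 0,"dz": 0,"ax": 0,"ay": 0,"az": 0.917,"gripper": 0.5},{"dx": 0,"dy": 0,"dz": 0,"ax": 0,"ay": 0,"az": 0.917,"gripper": 0.5},{"dx": 0,"dy": 0,"dz": 0,"ax": 0,"ay": 0,"az": 0,"gripper": 0.5}])

```text
clock: 32.22
eef_pos: [446.2, -286.3, 118.8]
eef_rot: [3.142, -0.0, -0.073]
wrist_force: [0.2, -0.6, 0.1]
finger_gap: 46.8
finger_force: 0.0
```

Run:
```python
from h import *
c=grab('top')
print('drawer')
for r in tools(c,(130,300,80,250),30): print(*[np.round(q,1) for q in r],'in drawer',((r[0]-F0)@I).round(),((r[0]-F0)@J).round())
c=grab('scene')
for r in tools(c,(165,260,140,200),12): print(*[np.round(q,1) for q in r])
chain(([446.7,-286.4,9],down(-4.2),4))
```

```text
drawer
[580.1 101.8] 23.0 -39.5 38.8 15.9 40.4 [225. 209.] in drawer 72.0 -107.0
[550.6 167.5] 24.0 -39.6 39.6 16.8 42.7 [197. 222.] in drawer 71.0 -35.0
[525.9 233.3] 23.4 -38.9 40.3 17.2 38.7 [168. 233.] in drawer 73.0 35.0
[ 465.9 -291.7] 175.6 -41.4 44.5 18.0 51.6 [171. 215.]
4 rows: d [0.003 0.    0.686] a [ 0.    -0.     0.005]
```

Emit:
jog_arm(commands=[{"dx": 0,"dy": 0,"dz": 0.68,"ax": 0,"ay": 0,"az": 0,"gripper": 0.5},{"dx": 0,"dy": 0,"dz": 0.68,"ax": 0,"ay": 0,"az": 0,"gripper": 0.5},{"dx": 0,"dy": 0,"dz": 0.68,"ax": 0,"ay": 0,"az": 0,"gripper": 0.5},{"dx": 0,"dy": 0,"dz": 0.68,"ax": 0,"ay": 0,"az": 0,"gripper": 0.5},{"dx": 0,"dy": 0,"dz": 0,"ax": 0,"ay": 0,"az": 0,"gripper": 1},{"dx": 0,"dy": 0,"dz": 0,"ax": 0,"ay": 0,"az": 0,"gripper": 1},{"dx": 0,"dy": 0,"dz": 0,"ax": 0,"ay": 0,"az": 0,"gripper": 1},{"dx": 0,"dy": 0,"dz": 0,"ax": 0,"ay": 0,"az": 0,"gripper": 1},{"dx": 0,"dy": 0,"dz": 0,"ax": 0,"ay": 0,"az": 0,"gripper": 1}], squeeze=25)

```text
clock: 33.45
eef_pos: [446.3, -286.4, 10.1]
eef_rot: [3.142, -0.0, -0.074]
wrist_force: [-0.9, 0.0, 1.6]
finger_gap: 17.8
finger_force: 25.0
```

Emit:
jog_arm(commands=[{"dx": 0,"dy": 0,"dz": -0.9,"ax": 0,"ay": 0,"az": 0,"gripper": 1},{"dx": 0,"dy": 0,"dz": -0.9,"ax": 0,"ay": 0,"az": 0,"gripper": 1},{"dx": 0,"dy": 0,"dz": -0.9,"ax": 0,"ay": 0,"az": 0,"gripper": 1},{"dx": 0,"dy": 0,"dz": -0.9,"ax": 0,"ay": 0,"az": 0,"gripper": 1}])

```text
clock: 33.95
eef_pos: [446.1, -286.2, 155.1]
eef_rot: [-3.141, 0.0, -0.074]
wrist_force: [-0.0, 0.7, -1.4]
finger_gap: 17.7
finger_force: 25.0
```

Run:
```python
from h import *
q=slot(85,104);print(q)
chain(([540,0,155],down(70),10),([*q,155],down(160),10),([*q,155],down(202.8),5))
```

```text
[510.018 301.368]
10 rows: d [ 0.594 -0.547  0.   ] a [-0.     0.    -0.742] 
10 rows: d [0.812 0.215 0.   ] a [ 0.   0.  -0.9] 
5 rows: d [0. 0. 0.] a [-0.     0.    -0.856]
```

Emit:
jog_arm(commands=[{"dx": 0.594,"dy": -0.547,"dz": 0,"ax": 0,"ay": 0,"az": -0.742,"gripper": 1},{"dx": 0.594,"dy": -0.547,"dz": 0,"ax": 0,"ay": 0,"az": -0.742,"gripper": 1},{"dx": 0.594,"dy": -0.547,"dz": 0,"ax": 0,"ay": 0,"az": -0.742,"gripper": 1},{"dx": 0.594,"dy": -0.547,"dz": 0,"ax": 0,"ay": 0,"az": -0.742,"gripper": 1},{"dx": 0.594,"dy": -0.547,"dz": 0,"ax": 0,"ay": 0,"az": -0.742,"gripper": 1},{"dx": 0.594,"dy": -0.547,"dz": 0,"ax": 0,"ay": 0,"az": -0.742,"gripper": 1},{"dx": 0.594,"dy": -0.547,"dz": 0,"ax": 0,"ay": 0,"az": -0.742,"gripper": 1},{"dx": 0.594,"dy": -0.547,"dz": 0,"ax": 0,"ay": 0,"az": -0.742,"gripper": 1},{"dx": 0.594,"dy": -0.547,"dz": 0,"ax": 0,"ay": 0,"az": -0.742,"gripper": 1},{"dx": 0.594,"dy": -0.547,"dz": 0,"ax": 0,"ay": 0,"az": -0.742,"gripper": 1}])

```text
clock: 35.2
eef_pos: [540.0, 0.8, 153.8]
eef_rot: [-3.141, 0.0, 1.226]
wrist_force: [0.3, -0.3, -0.5]
finger_gap: 17.7
finger_force: 25.0
```

Emit:
jog_arm(commands=[{"dx": 0.812,"dy": 0.215,"dz": 0,"ax": 0,"ay": 0,"az": -0.9,"gripper": 1},{"dx": 0.812,"dy": 0.215,"dz": 0,"ax": 0,"ay": 0,"az": -0.9,"gripper": 1},{"dx": 0.812,"dy": 0.215,"dz": 0,"ax": 0,"ay": 0,"az": -0.9,"gripper": 1},{"dx": 0.812,"dy": 0.215,"dz": 0,"ax": 0,"ay": 0,"az": -0.9,"gripper": 1},{"dx": 0.812,"dy": 0.215,"dz": 0,"ax": 0,"ay": 0,"az": -0.9,"gripper": 1},{"dx": 0.812,"dy": 0.215,"dz": 0,"ax": 0,"ay": 0,"az": -0.9,"gripper": 1},{"dx": 0.812,"dy": 0.215,"dz": 0,"ax": 0,"ay": 0,"az": -0.9,"gripper": 1},{"dx": 0.812,"dy": 0.215,"dz": 0,"ax": 0,"ay": 0,"az": -0.9,"gripper": 1},{"dx": 0.812,"dy": 0.215,"dz": 0,"ax": 0,"ay": 0,"az": -0.9,"gripper": 1},{"dx": 0.812,"dy": 0.215,"dz": 0,"ax": 0,"ay": 0,"az": -0.9,"gripper": 1}])

```text
clock: 36.45
eef_pos: [509.7, 301.9, 153.7]
eef_rot: [-3.141, -0.0, 2.798]
wrist_force: [-0.1, 0.2, -0.7]
finger_gap: 18.0
finger_force: 25.0
```

Emit:
jog_arm(commands=[{"dx": 0,"dy": 0,"dz": 0,"ax": 0,"ay": 0,"az": -0.856,"gripper": 1},{"dx": 0,"dy": 0,"dz": 0,"ax": 0,"ay": 0,"az": -0.856,"gripper": 1},{"dx": 0,"dy": 0,"dz": 0,"ax": 0,"ay": 0,"az": -0.856,"gripper": 1},{"dx": 0,"dy": 0,"dz": 0,"ax": 0,"ay": 0,"az": -0.856,"gripper": 1},{"dx": 0,"dy": 0,"dz": 0,"ax": 0,"ay": 0,"az": -0.856,"gripper": 1},{"dx": 0,"dy": 0,"dz": 0,"ax": 0,"ay": 0,"az": 0,"gripper": 1}])

```text
clock: 37.2
eef_pos: [510.4, 301.0, 153.8]
eef_rot: [-3.142, -0.0, -2.745]
wrist_force: [-0.2, 0.4, -0.8]
finger_gap: 17.9
finger_force: 25.0
```

Run:
```python
from h import *
q=slot(85,104);s=manip.read_state();print(s['finger_force'],s['finger_gap'],s['eef_pos'])
chain(([*q,33],down(202.8),4))
c=grab('scene');im=cv2.cvtColor(c['image'],4)
u=proj(c,[510,301,150])[0].astype(int)
cv2.imwrite('pics/g4.png',cv2.resize(im[max(0,u[1]-60):u[1]+70,max(0,u[0]-90):u[0]+80],None,fx=4,fy=4,interpolation=2))
```

```text
24.99897927045822 17.872987494580034 [510.409929   300.98012757 153.8061571 ]
4 rows: d [0.001 0.003 0.755] a [-0.    -0.001 -0.002]
```

View pics/g4.png

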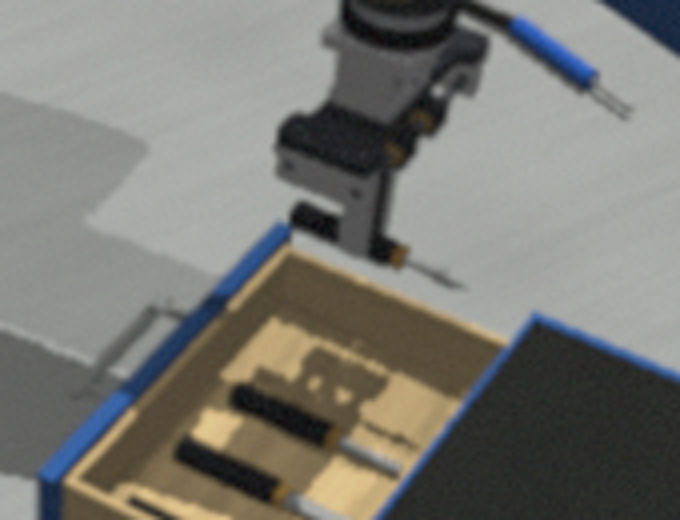

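The last tool is held level over the left slot, blade to the back, and the others are in place.

Emit:
jog_arm(commands=[{"dx": 0,"dy": 0,"dz": 0.8,"ax": 0,"ay": 0,"az": 0,"gripper": 1},{"dx": 0,"dy": 0,"dz": 0.8,"ax": 0,"ay": 0,"az": 0,"gripper": 1},{"dx": 0,"dy": 0,"dz": 0.8,"ax": 0,"ay": 0,"az": 0,"gripper": 1},{"dx": 0,"dy": 0,"dz": 0.4,"ax": 0,"ay": 0,"az": 0,"gripper": 1},{"dx": 0,"dy": 0,"dz": 0.15,"ax": 0,"ay": 0,"az": 0,"gripper": 1},{"dx": 0,"dy": 0,"dz": 0.06,"ax": 0,"ay": 0,"az": 0,"gripper": 1},{"dx": 0,"dy": 0,"dz": 0,"ax": 0,"ay": 0,"az": 0,"gripper": 1}])

```text
clock: 38.12
eef_pos: [510.9, 301.3, 34.4]
eef_rot: [3.142, 0.001, -2.744]
wrist_force: [-0.1, 0.1, -0.2]
finger_gap: 17.5
finger_force: 25.0
```

Emit:
jog_arm(commands=[{"dx": 0,"dy": 0,"dz": 0,"ax": 0,"ay": 0,"az": 0,"gripper": 0.6},{"dx": 0,"dy": 0,"dz": 0,"ax": 0,"ay": 0,"az": 0,"gripper": 0.6},{"dx": 0,"dy": 0,"dz": 0,"ax": 0,"ay": 0,"az": 0,"gripper": 0.6},{"dx": 0,"dy": 0,"dz": -0.5,"ax": 0,"ay": 0,"az": 0,"gripper": 0.6},{"dx": 0,"dy": 0,"dz": -0.9,"ax": 0,"ay": 0,"az": 0,"gripper": 0.6},{"dx": 0,"dy": 0,"dz": -0.9,"ax": 0,"ay": 0,"az": 0,"gripper": 0.6},{"dx": 0,"dy": 0,"dz": -0.7,"ax": 0,"ay": 0,"az": 0,"gripper": 0.6}])

```text
clock: 39.0
eef_pos: [510.8, 301.2, 156.8]
eef_rot: [3.141, 0.002, -2.744]
wrist_force: [-0.1, 0.8, -0.7]
finger_gap: 37.5
finger_force: 0.0
```

Run:
```python
from h import *
# in front of drawer: push with closed fingers on the bar/panel, gripper yaw 112.8
q=np.array([427,155])-50*I
print(q)
chain(([*q,155],down(112.8),10),([*q,155],down(112.8),1))
```

```text
[380.9 135.6]
10 rows: d [ 0.203 -0.547  0.004] a [0.001 0.001 0.9  ] 
1 rows: d [0. 0. 0.] a [0. 0. 0.]
```

Run:
```python
from h import *
chain(([427,156,150],down(112.8),10))
```

```text
10 rows: d [ 0.099 -0.454  0.017] a [0.001 0.001 0.9  ]
```

Emit:
jog_arm(commands=[{"dx": 0.099,"dy": -0.454,"dz": 0.017,"ax": 0,"ay": 0,"az": 0.9,"gripper": 0.72},{"dx": 0.099,"dy": -0.454,"dz": 0.017,"ax": 0,"ay": 0,"az": 0.9,"gripper": 0.72},{"dx": 0.099,"dy": -0.454,"dz": 0.017,"ax": 0,"ay": 0,"az": 0.9,"gripper": 0.72},{"dx": 0.099,"dy": -0.454,"dz": 0.017,"ax": 0,"ay": 0,"az": 0.9,"gripper": 0.72},{"dx": 0.099,"dy": -0.454,"dz": 0.017,"ax": 0,"ay": 0,"az": 0.9,"gripper": 0.72},{"dx": 0.099,"dy": -0.454,"dz": 0.017,"ax": 0,"ay": 0,"az": 0.9,"gripper": 0.72},{"dx": 0.099,"dy": -0.454,"dz": 0.017,"ax": 0,"ay": 0,"az": 0.9,"gripper": 0.72},{"dx": 0.099,"dy": -0.454,"dz": 0.017,"ax": 0,"ay": 0,"az": 0.9,"gripper": 0.72},{"dx": 0.099,"dy": -0.454,"dz": 0.017,"ax": 0,"ay": 0,"az": 0.9,"gripper": 0.72},{"dx": 0.099,"dy": -0.454,"dz": 0.017,"ax": 0,"ay": 0,"az": 0.9,"gripper": 0.72}])

```text
clock: 40.25
eef_pos: [426.4, 155.7, 148.1]
eef_rot: [3.14, 0.0, 1.963]
wrist_force: [-0.3, 0.8, 0.2]
finger_gap: 26.3
finger_force: 0.0
```

Run:
```python
from h import *
chain(([427,156,51],down(112.8),4))
c=grab('top');im=cv2.cvtColor(c['image'],4)
for r in tools(c,(130,300,80,250),30): print(*[np.round(q,1) for q in r],'in drawer',((r[0]-F0)@I).round(),((r[0]-F0)@J).round())
cv2.imwrite('pics/d2.png',cv2.resize(im[120:310,70:320],None,fx=3,fy=3,interpolation=2))
```

```text
4 rows: d [0.    0.004 0.607] a [ 0.002  0.    -0.009] 
[579.3 101.7] 22.4 -39.2 39.8 16.9 49.0 [225. 209.] in drawer 71.0 -107.0
[549.5 167.2] 23.5 -40.5 41.7 17.0 52.0 [197. 222.] in drawer 69.0 -35.0
[514.6 303.3] -155.1 -21.7 22.8 20.1 10.8 [137. 238.] in drawer 90.0 104.0
[425.4 313.9] -70.8 -64.4 79.5 63.2 75.8 [132. 278.] in drawer 12.0 149.0
```

View pics/d2.png

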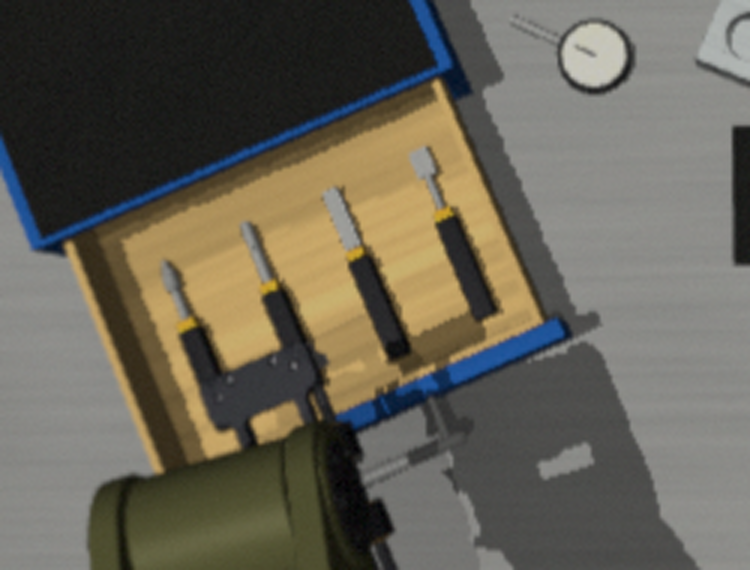

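All four tools lie straight and side by side, blades to the back. Now I pinch the bar and push the drawer shut.

Emit:
jog_arm(commands=[{"dx": 0,"dy": 0,"dz": 0.6,"ax": 0,"ay": 0,"az": 0,"gripper": 0.72},{"dx": 0,"dy": 0,"dz": 0.6,"ax": 0,"ay": 0,"az": 0,"gripper": 0.72},{"dx": 0,"dy": 0,"dz": 0.6,"ax": 0,"ay": 0,"az": 0,"gripper": 0.72},{"dx": 0,"dy": 0,"dz": 0.6,"ax": 0,"ay": 0,"az": 0,"gripper": 0.72},{"dx": 0,"dy": 0,"dz": 0,"ax": 0,"ay": 0,"az": 0,"gripper": 1},{"dx": 0,"dy": 0,"dz": 0,"ax": 0,"ay": 0,"az": 0,"gripper": 1},{"dx": 0,"dy": 0,"dz": 0,"ax": 0,"ay": 0,"az": 0,"gripper": 1},{"dx": 0,"dy": 0,"dz": 0,"ax": 0,"ay": 0,"az": 0,"gripper": 1}], squeeze=30)

```text
clock: 41.3
eef_pos: [427.5, 156.3, 51.9]
eef_rot: [3.139, 0.0, 1.969]
wrist_force: [-1.7, 0.7, 6.8]
finger_gap: 10.1
finger_force: 30.0
```

Emit:
jog_arm(commands=[{"dx": 0,"dy": 0.25,"dz": 0,"ax": 0,"ay": 0,"az": 0,"gripper": 1},{"dx": 0,"dy": 0.4,"dz": 0,"ax": 0,"ay": 0,"az": 0,"gripper": 1},{"dx": 0,"dy": 0.4,"dz": 0,"ax": 0,"ay": 0,"az": 0,"gripper": 1},{"dx": 0,"dy": 0.4,"dz": 0,"ax": 0,"ay": 0,"az": 0,"gripper": 1},{"dx": 0,"dy": 0.4,"dz": 0,"ax": 0,"ay": 0,"az": 0,"gripper": 1},{"dx": 0,"dy": 0.4,"dz": 0,"ax": 0,"ay": 0,"az": 0,"gripper": 1}])

```text
clock: 42.05
eef_pos: [510.5, 191.4, 52.0]
eef_rot: [3.14, -0.0, 1.969]
wrist_force: [-2.1, 2.1, 7.6]
finger_gap: 10.1
finger_force: 30.0
```

Emit:
jog_arm(commands=[{"dx": 0,"dy": 0.4,"dz": 0,"ax": 0,"ay": 0,"az": 0,"gripper": 1},{"dx": 0,"dy": 0.4,"dz": 0,"ax": 0,"ay": 0,"az": 0,"gripper": 1},{"dx": 0,"dy": 0.4,"dz": 0,"ax": 0,"ay": 0,"az": 0,"gripper": 1},{"dx": 0,"dy": 0.4,"dz": 0,"ax": 0,"ay": 0,"az": 0,"gripper": 1},{"dx": 0,"dy": 0.4,"dz": 0,"ax": 0,"ay": 0,"az": 0,"gripper": 1},{"dx": 0,"dy": 0.25,"dz": 0,"ax": 0,"ay": 0,"az": 0,"gripper": 1},{"dx": 0,"dy": 0.15,"dz": 0,"ax": 0,"ay": 0,"az": 0,"gripper": 1},{"dx": 0,"dy": 0,"dz": 0,"ax": 0,"ay": 0,"az": 0,"gripper": 1}])

```text
clock: 43.05
eef_pos: [598.9, 228.8, 52.0]
eef_rot: [3.139, -0.001, 1.969]
wrist_force: [-0.4, 3.6, 6.1]
finger_gap: 10.0
finger_force: 30.0
```

Emit:
jog_arm(commands=[{"dx": 0,"dy": 0.1,"dz": 0,"ax": 0,"ay": 0,"az": 0,"gripper": 1},{"dx": 0,"dy": 0,"dz": 0,"ax": 0,"ay": 0,"az": 0,"gripper": 1}])

```text
clock: 43.3
eef_pos: [602.4, 230.3, 52.0]
eef_rot: [3.139, -0.001, 1.969]
wrist_force: [-0.2, 4.4, 5.4]
finger_gap: 10.2
finger_force: 30.0
```

Emit:
jog_arm(commands=[{"dx": 0,"dy": 0.08,"dz": 0,"ax": 0,"ay": 0,"az": 0,"gripper": 1},{"dx": 0,"dy": 0,"dz": 0,"ax": 0,"ay": 0,"az": 0,"gripper": 1}])

```text
clock: 43.55
eef_pos: [605.3, 231.6, 52.0]
eef_rot: [3.14, -0.001, 1.969]
wrist_force: [-0.8, 4.2, 4.7]
finger_gap: 10.1
finger_force: 30.0
```

Emit:
jog_arm(commands=[{"dx": 0,"dy": 0.08,"dz": 0,"ax": 0,"ay": 0,"az": 0,"gripper": 1},{"dx": 0,"dy": 0,"dz": 0,"ax": 0,"ay": 0,"az": 0,"gripper": 1}])

```text
clock: 43.8
eef_pos: [608.2, 232.8, 52.0]
eef_rot: [3.14, -0.001, 1.969]
wrist_force: [-1.2, 3.6, 6.2]
finger_gap: 9.6
finger_force: 30.0
```

Emit:
jog_arm(commands=[{"dx": 0,"dy": 0.05,"dz": 0,"ax": 0,"ay": 0,"az": 0,"gripper": 1},{"dx": 0,"dy": 0.05,"dz": 0,"ax": 0,"ay": 0,"az": 0,"gripper": 1},{"dx": 0,"dy": 0,"dz": 0,"ax": 0,"ay": 0,"az": 0,"gripper": 1}])

```text
clock: 44.18
eef_pos: [608.9, 233.0, 51.8]
eef_rot: [-3.134, -0.001, 1.969]
wrist_force: [-26.6, -7.4, 21.1]
finger_gap: 10.3
finger_force: 30.0
```

Emit:
jog_arm(commands=[{"dx": 0,"dy": -0.05,"dz": 0,"ax": 0,"ay": 0,"az": 0,"gripper": 1},{"dx": 0,"dy": 0,"dz": 0,"ax": 0,"ay": 0,"az": 0,"gripper": 0.74},{"dx": 0,"dy": 0,"dz": 0,"ax": 0,"ay": 0,"az": 0,"gripper": 0.74},{"dx": 0,"dy": 0,"dz": 0,"ax": 0,"ay": 0,"az": 0,"gripper": 0.74},{"dx": 0,"dy": 0,"dz": -0.6,"ax": 0,"ay": 0,"az": 0,"gripper": 0.74},{"dx": 0,"dy": 0,"dz": -0.9,"ax": 0,"ay": 0,"az": 0,"gripper": 0.74},{"dx": 0,"dy": 0,"dz": -0.9,"ax": 0,"ay": 0,"az": 0,"gripper": 0.74},{"dx": 0,"dy": 0,"dz": -0.9,"ax": 0,"ay": 0,"az": 0,"gripper": 0.74},{"dx": 0,"dy": 0,"dz": -0.9,"ax": 0,"ay": 0,"az": 0,"gripper": 0.74}])

```text
clock: 45.3
eef_pos: [609.6, 232.7, 219.9]
eef_rot: [-3.141, 0.0, 1.968]
wrist_force: [0.0, 0.1, -0.2]
finger_gap: 24.3
finger_force: 0.0
```

```bash
cat >> h.py <<'E'
def bottle(c,roi=(165,230,380,480)):
    im=c['image'];r0,r1,c0,c1=roi
    m=np.zeros(im.shape[:2],np.uint8); m[r0:r1,c0:c1]=(im[r0:r1,c0:c1].min(2)>150)*255
    ct=max(cv2.findContours(m,0,2)[0],key=cv2.contourArea);b=cv2.boxPoints(cv2.minAreaRect(ct))
    P=onz(c,b,46)[:,:2]; e=P[1]-P[0],P[2]-P[1]; l=max(e,key=np.linalg.norm)
    print('bottle',P.mean(0).round(1),[np.linalg.norm(q).round(1) for q in e],np.degrees(np.arctan2(l[1],l[0])).round(1),b.mean(0))
E
python3 - <<'E'
from h import *
c=grab('top');bottle(c);save(c,'top2.png')
s=grab('scene');save(s,'scene2.png')
im=cv2.cvtColor(c['image'],4);cv2.imwrite('pics/e2.png',cv2.resize(im[90:250,20:480],None,fx=1.7,fy=1.7,interpolation=2))
E
```

```text
bottle [ 604.8 -339.1] [np.float64(91.8), np.float64(44.7)] -70.5 [421.03778 194.45973]
```

View pics/e2.png

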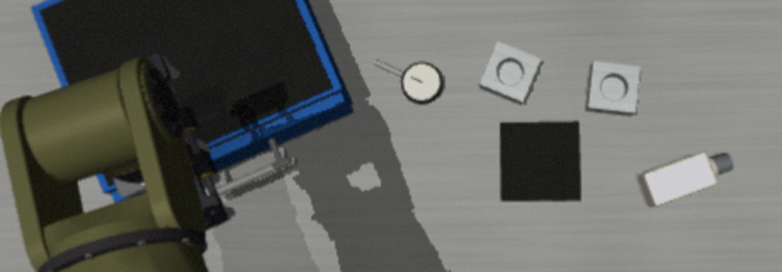

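The cabinet is shut. The bottle is unmoved at crop (683,178), with its cap to the right. Next, a wrist test over the pad to see which way it can tilt.

Run:
```python
from h import *
print(manip.read_state()['joints'].round(2))
T=lambda a:down(76)*Ro.from_euler('y',a,degrees=True)
chain(([625,-150,230],down(76),10),([625,-150,230],T(-28),3),([625,-150,230],T(28),6))
```

```text
[ 0.31  0.53  1.18 -0.    1.43 -0.09]
10 rows: d [-0.972 -0.07  -0.017] a [ 0.004 -0.001  0.368] 
3 rows: d [0. 0. 0.] a [ 0.    -0.933  0.   ] 
6 rows: d [0. 0. 0.] a [0.    0.933 0.   ]
```

Emit:
jog_arm(commands=[{"dx": -0.972,"dy": -0.07,"dz": -0.017,"ax": 0,"ay": 0,"az": 0.368,"gripper": 0.25},{"dx": -0.972,"dy": -0.07,"dz": -0.017,"ax": 0,"ay": 0,"az": 0.368,"gripper": 0.25},{"dx": -0.972,"dy": -0.07,"dz": -0.017,"ax": 0,"ay": 0,"az": 0.368,"gripper": 0.25},{"dx": -0.972,"dy": -0.07,"dz": -0.017,"ax": 0,"ay": 0,"az": 0.368,"gripper": 0.25},{"dx": -0.972,"dy": -0.07,"dz": -0.017,"ax": 0,"ay": 0,"az": 0.368,"gripper": 0.25},{"dx": -0.972,"dy": -0.07,"dz": -0.017,"ax": 0,"ay": 0,"az": 0.368,"gripper": 0.25},{"dx": -0.972,"dy": -0.07,"dz": -0.017,"ax": 0,"ay": 0,"az": 0.368,"gripper": 0.25},{"dx": -0.972,"dy": -0.07,"dz": -0.017,"ax": 0,"ay": 0,"az": 0.368,"gripper": 0.25},{"dx": -0.972,"dy": -0.07,"dz": -0.017,"ax": 0,"ay": 0,"az": 0.368,"gripper": 0.25},{"dx": -0.972,"dy": -0.07,"dz": -0.017,"ax": 0,"ay": 0,"az": 0.368,"gripper": 0.25}])

```text
clock: 46.65
eef_pos: [623.1, -151.4, 224.5]
eef_rot: [-3.14, -0.0, 1.324]
wrist_force: [0.6, 0.3, 0.7]
finger_gap: 70.7
finger_force: 0.0
```

Emit:
jog_arm(commands=[{"dx": 0,"dy": 0,"dz": 0,"ax": 0,"ay": -0.933,"az": 0,"gripper": 0.25},{"dx": 0,"dy": 0,"dz": 0,"ax": 0,"ay": -0.933,"az": 0,"gripper": 0.25},{"dx": 0,"dy": 0,"dz": 0,"ax": 0,"ay": -0.933,"az": 0,"gripper": 0.25},{"dx": 0,"dy": 0,"dz": 0,"ax": 0,"ay": 0,"az": 0,"gripper": 0.25}])

```text
clock: 47.15
eef_pos: [623.7, -148.3, 223.5]
eef_rot: [-3.138, 0.489, 1.331]
wrist_force: [0.1, -0.4, 0.1]
finger_gap: 70.5
finger_force: 0.0
```

Run:
```python
from h import *
s=manip.read_state();print(s['joints'].round(2),s['eef_pos'].round(),np.degrees(s['eef_rot']).round(1),pose()[1].apply([0,0,1]).round(2))
```

```text
[-0.1   0.55  1.21 -0.49  1.47  0.21] [ 624. -148.  224.] [-179.8   28.    76.2] [-0.12 -0.46 -0.88]
```

Run:
```python
from h import *
j=manip.read_state()['joints'];R=pose()[1]
for c in(0,90,180,-90):
    M=Ro.from_euler('ZYZYZ',[j[0],j[1]+j[2],j[3],j[4],j[5]])*Ro.from_euler('z',c,degrees=True)
    print(c,np.degrees((M.inv()*R).magnitude()).round(1))
def wrist(j1,s,R,c=180):
    B=Ro.from_euler('ZY',[j1,s]); w=(B.inv()*R*Ro.from_euler('z',-c,degrees=True)).as_euler('ZYZ'); return w.round(2)
R1=lambda p,t:down(p)*Ro.from_euler('y',t,degrees=True)
for c in(90,-90,180,0):
  print(c,wrist(j[0],j[1]+j[2],R,c))
  for j1,s,p,t in((-.55,1.8,-70.5,-15),(-.55,1.9,-70.5,0),(-.35,1.9,35,75),(-.4,1.9,35,90),(-.4,1.9,60,75)): print(p,t,wrist(j1,s,R1(p,t),c))
```

```text
Traceback (most recent call last):
  File "scipy/spatial/transform/_rotation.pyx", line 1413, in scipy.spatial.transform._rotation.Rotation.from_euler
ValueError: Expected axis specification to be a non-empty string of upto 3 characters, got ZYZYZ
```

```bash
cat > w.py <<'E'
from h import *
j=manip.read_state()['joints'];R=pose()[1]
def wrist(j1,s,R,c):
    B=Ro.from_euler('ZY',[j1,s]); return (B.inv()*R*Ro.from_euler('z',-c,degrees=True)).as_euler('ZYZ').round(2)
R1=lambda p,t:down(p)*Ro.from_euler('y',t,degrees=True)
if __name__=='__main__':
 for c in(90,-90,180,0):
  print(c,wrist(j[0],j[1]+j[2],R,c),j[3:].round(2))
 for c in (90,-90):
  for j1,s,p,t in((-.55,1.8,-70.5,-15),(-.55,1.9,-70.5,0),(-.35,1.9,35,75),(-.4,1.9,35,90),(-.4,1.9,60,75)): print(c,p,t,wrist(j1,s,R1(p,t),c))
E
python3 w.py
```

```text
90 [-0.49  1.47  0.21] [-0.49  1.47  0.21]
-90 [-0.49  1.47 -2.93] [-0.49  1.47  0.21]
180 [-0.49  1.47 -1.36] [-0.49  1.47  0.21]
0 [-0.49  1.47  1.79] [-0.49  1.47  0.21]
90 -70.5 -15 [0.16 1.55 2.23]
90 -70.5 0 [-0.    1.24  2.25]
90 35 75 [ 1.49  0.92 -0.22]
90 35 90 [ 1.77  1.04 -0.38]
90 60 75 [ 1.36  1.37 -0.29]
-90 -70.5 -15 [ 0.16  1.55 -0.91]
-90 -70.5 0 [ 0.    1.24 -0.89]
-90 35 75 [1.49 0.92 2.92]
-90 35 90 [1.77 1.04 2.76]
-90 60 75 [1.36 1.37 2.85]
```

Run:
```python
from w import *
c=grab('top')
bottle(c)
G=np.array([606.8,-344.7,25]);Rp=R1(-70.5,-15);z=Rp.apply([0,0,1]);p=G+11*z;print(p,z)
chain(([600,-250,230],R1(0,-15),9),(p-100*z,Rp,9),(p,Rp,5))
```

```text
bottle [ 599.2 -357.7] [np.float64(221.9), np.float64(143.6)] -90.8 [429.5 197. ]
[ 605.8496487  -342.01629072   14.37481591] [-0.08639557  0.24397357 -0.96592583]
9 rows: d [-0.241  0.176  0.086] a [0.308 0.122 0.789] 
9 rows: d [0.294 0.272 0.264] a [ 0.203 -0.     0.757] 
5 rows: d [ 0.  -0.   0.5] a [0. 0. 0.]
```

Emit:
jog_arm(commands=[{"dx": -0.241,"dy": 0.176,"dz": 0.086,"ax": 0.308,"ay": 0.122,"az": 0.789,"gripper": 0.2},{"dx": -0.241,"dy": 0.176,"dz": 0.086,"ax": 0.308,"ay": 0.122,"az": 0.789,"gripper": 0.2},{"dx": -0.241,"dy": 0.176,"dz": 0.086,"ax": 0.308,"ay": 0.122,"az": 0.789,"gripper": 0.2},{"dx": -0.241,"dy": 0.176,"dz": 0.086,"ax": 0.308,"ay": 0.122,"az": 0.789,"gripper": 0.2},{"dx": -0.241,"dy": 0.176,"dz": 0.086,"ax": 0.308,"ay": 0.122,"az": 0.789,"gripper": 0.2},{"dx": -0.241,"dy": 0.176,"dz": 0.086,"ax": 0.308,"ay": 0.122,"az": 0.789,"gripper": 0.2},{"dx": -0.241,"dy": 0.176,"dz": 0.086,"ax": 0.308,"ay": 0.122,"az": 0.789,"gripper": 0.2},{"dx": -0.241,"dy": 0.176,"dz": 0.086,"ax": 0.308,"ay": 0.122,"az": 0.789,"gripper": 0.2},{"dx": -0.241,"dy": 0.176,"dz": 0.086,"ax": 0.308,"ay": 0.122,"az": 0.789,"gripper": 0.2},{"dx": 0,"dy": 0,"dz": 0,"ax": 0,"ay": 0,"az": 0,"gripper": 0.2}])

```text
clock: 48.45
eef_pos: [598.9, -253.0, 231.9]
eef_rot: [3.14, 0.258, -0.005]
wrist_force: [0.0, -0.3, 0.4]
finger_gap: 75.2
finger_force: 0.0
```

Run:
```python
from w import *
print(j.round(2))
G=np.array([606.8,-344.7,25]);Rp=R1(-70.5,-15);z=Rp.apply([0,0,1]);p=G+11*z
chain((p-100*z,Rp,9),(p,Rp,5))
a=grab('top');b=grab('scene')
cv2.imwrite('pics/b1.png',cv2.cvtColor(np.hstack([cv2.resize(q,None,fx=4,fy=4,interpolation=2) for q in (a['image'][150:250,370:470],b['image'][200:300,120:220])]),4))
```

```text
[-0.41  0.68  0.95 -0.1   1.75  1.15]
9 rows: d [0.293 0.262 0.27 ] a [ 0.201 -0.003  0.754] 
5 rows: d [ 0.  -0.   0.5] a [0. 0. 0.]
```

View pics/b1.png

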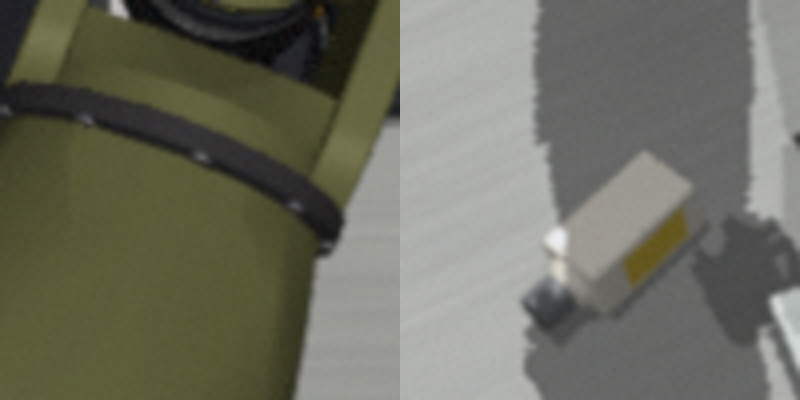

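The scene crop shows the bottle still lying there. The top-face base corners are at crop (245,150) and (290,188), and a cap-side corner is at about (200,280).

Run:
```python
from w import *
b=grab('scene')
P=onz(b,[[120+x/4,200+y/4] for x,y in((245,150),(290,188),(200,280),(155,235))],46)[:,:2];print(P.round(1),P.mean(0),P[:2].mean(0))
d=P[2:].mean(0)-P[:2].mean(0);print(np.degrees(np.arctan2(d[1],d[0])),np.hypot(*d))
```

```text
[[ 572.3 -305.9]
 [ 612.7 -294.5]
 [ 643.3 -368.3]
 [ 600.  -378.6]] [ 607.08361805 -336.82176263] [ 592.51166508 -300.19214884]
-68.30640194053792 78.84339971309663
```

Emit:
jog_arm(commands=[{"dx": 0.293,"dy": 0.262,"dz": 0.27,"ax": 0.201,"ay": -0.003,"az": 0.754,"gripper": 0.2},{"dx": 0.293,"dy": 0.262,"dz": 0.27,"ax": 0.201,"ay": -0.003,"az": 0.754,"gripper": 0.2},{"dx": 0.293,"dy": 0.262,"dz": 0.27,"ax": 0.201,"ay": -0.003,"az": 0.754,"gripper": 0.2},{"dx": 0.293,"dy": 0.262,"dz": 0.27,"ax": 0.201,"ay": -0.003,"az": 0.754,"gripper": 0.2},{"dx": 0.293,"dy": 0.262,"dz": 0.27,"ax": 0.201,"ay": -0.003,"az": 0.754,"gripper": 0.2},{"dx": 0.293,"dy": 0.262,"dz": 0.27,"ax": 0.201,"ay": -0.003,"az": 0.754,"gripper": 0.2},{"dx": 0.293,"dy": 0.262,"dz": 0.27,"ax": 0.201,"ay": -0.003,"az": 0.754,"gripper": 0.2},{"dx": 0.293,"dy": 0.262,"dz": 0.27,"ax": 0.201,"ay": -0.003,"az": 0.754,"gripper": 0.2},{"dx": 0.293,"dy": 0.262,"dz": 0.27,"ax": 0.201,"ay": -0.003,"az": 0.754,"gripper": 0.2},{"dx": 0,"dy": 0,"dz": 0,"ax": 0,"ay": 0,"az": 0,"gripper": 0.2}])

```text
clock: 49.85
eef_pos: [614.6, -364.6, 109.5]
eef_rot: [3.138, 0.262, -1.227]
wrist_force: [0.2, 0.3, 0.7]
finger_gap: 75.2
finger_force: 0.0
```

Run:
```python
from w import *
s=manip.read_state();print(j.round(2),s['eef_pos'],s['finger_gap'])
G=np.array([606.8,-344.7,25]);Rp=R1(-70.5,-15);z=Rp.apply([0,0,1]);p=G+11*z
chain((p,Rp,5))
```

```text
[-0.64  0.91  0.84  0.14  1.62  2.15] [ 614.62359744 -364.56914404  109.49806646] 75.22482718344308
5 rows: d [0.006 0.002 0.491] a [0.006 0.001 0.003]
```

Emit:
jog_arm(commands=[{"dx": 0.01,"dy": 0,"dz": 0.49,"ax": 0,"ay": 0,"az": 0,"gripper": 0.2},{"dx": 0.01,"dy": 0,"dz": 0.49,"ax": 0,"ay": 0,"az": 0,"gripper": 0.2},{"dx": 0.01,"dy": 0,"dz": 0.49,"ax": 0,"ay": 0,"az": 0,"gripper": 0.2},{"dx": 0,"dy": 0,"dz": 0.49,"ax": 0,"ay": 0,"az": 0,"gripper": 0.2},{"dx": 0,"dy": 0,"dz": 0.49,"ax": 0,"ay": 0,"az": 0,"gripper": 0.2},{"dx": 0,"dy": 0,"dz": 0,"ax": 0,"ay": 0,"az": 0,"gripper": 0.2}])

```text
clock: 50.6
eef_pos: [606.6, -340.6, 14.4]
eef_rot: [3.137, 0.263, -1.226]
wrist_force: [0.2, -0.6, -0.3]
finger_gap: 75.1
finger_force: 0.0
```

Emit:
jog_arm(commands=[{"dx": 0,"dy": 0,"dz": 0,"ax": 0,"ay": 0,"az": 0,"gripper": 0.8},{"dx": 0,"dy": 0,"dz": 0,"ax": 0,"ay": 0,"az": 0,"gripper": 0.8},{"dx": 0,"dy": 0,"dz": 0,"ax": 0,"ay": 0,"az": 0,"gripper": 0.8},{"dx": 0,"dy": 0,"dz": 0,"ax": 0,"ay": 0,"az": 0,"gripper": 0.8},{"dx": 0,"dy": 0,"dz": 0,"ax": 0,"ay": 0,"az": 0,"gripper": 0.8}], squeeze=30)

```text
clock: 51.22
eef_pos: [606.8, -342.2, 16.2]
eef_rot: [3.139, 0.26, -1.229]
wrist_force: [-2.2, -0.6, 5.6]
finger_gap: 45.8
finger_force: 30.0
```

```bash
cat >> w.py <<'E'
Rp=R1(-70.5,-15);Rf=R1(35,75);Rm=R1(35,-15)
def tcp(G,R): return np.array(G,float)+11*R.apply([0,0,1])
E
python3 - <<'E'
from w import *
p,R=pose();up=p+[0,0,160]
chain((up,R,5),(tcp([600,-200,200],Rm),Rm,12),(tcp([634,-158,150],Rf),Rf,10))
for t in(-15,0,20,45,75): print(t,wrist(-.3,1.8,R1(35,t),90))
E
```

```text
5 rows: d [-0.206  0.002 -0.773] a [0. 0. 0.] 
12 rows: d [-0.15  -0.305  0.011] a [-0.226  0.001 -0.848] 
10 rows: d [ 0.113 -0.037  0.184] a [-0.   0.9  0. ] 
-15 [-0.21  1.51  0.69]
0 [-0.    1.34  0.66]
20 [0.3  1.14 0.56]
45 [0.76 0.95 0.33]
75 [ 1.42  0.88 -0.08]
```

Emit:
jog_arm(commands=[{"dx": -0.206,"dy": 0,"dz": -0.773,"ax": 0,"ay": 0,"az": 0,"gripper": 0.8},{"dx": -0.206,"dy": 0,"dz": -0.773,"ax": 0,"ay": 0,"az": 0,"gripper": 0.8},{"dx": -0.206,"dy": 0,"dz": -0.773,"ax": 0,"ay": 0,"az": 0,"gripper": 0.8},{"dx": -0.206,"dy": 0,"dz": -0.773,"ax": 0,"ay": 0,"az": 0,"gripper": 0.8},{"dx": -0.206,"dy": 0,"dz": -0.773,"ax": 0,"ay": 0,"az": 0,"gripper": 0.8}])

```text
clock: 51.85
eef_pos: [607.2, -341.5, 176.2]
eef_rot: [3.138, 0.261, -1.229]
wrist_force: [0.2, 0.7, -0.2]
finger_gap: 45.8
finger_force: 30.0
```

Emit:
jog_arm(commands=[{"dx": -0.15,"dy": -0.305,"dz": 0.011,"ax": -0.226,"ay": 0.001,"az": -0.848,"gripper": 0.8},{"dx": -0.15,"dy": -0.305,"dz": 0.011,"ax": -0.226,"ay": 0.001,"az": -0.848,"gripper": 0.8},{"dx": -0.15,"dy": -0.305,"dz": 0.011,"ax": -0.226,"ay": 0.001,"az": -0.848,"gripper": 0.8},{"dx": -0.15,"dy": -0.305,"dz": 0.011,"ax": -0.226,"ay": 0.001,"az": -0.848,"gripper": 0.8},{"dx": -0.15,"dy": -0.305,"dz": 0.011,"ax": -0.226,"ay": 0.001,"az": -0.848,"gripper": 0.8},{"dx": -0.15,"dy": -0.305,"dz": 0.011,"ax": -0.226,"ay": 0.001,"az": -0.848,"gripper": 0.8}])

```text
clock: 52.6
eef_pos: [637.5, -268.5, 181.4]
eef_rot: [3.14, 0.263, -0.304]
wrist_force: [-0.7, 0.5, -0.9]
finger_gap: 46.1
finger_force: 30.0
```

Emit:
jog_arm(commands=[{"dx": -0.15,"dy": -0.305,"dz": 0.011,"ax": -0.226,"ay": 0.001,"az": -0.848,"gripper": 0.8},{"dx": -0.15,"dy": -0.305,"dz": 0.011,"ax": -0.226,"ay": 0.001,"az": -0.848,"gripper": 0.8},{"dx": -0.15,"dy": -0.305,"dz": 0.011,"ax": -0.226,"ay": 0.001,"az": -0.848,"gripper": 0.8},{"dx": -0.15,"dy": -0.305,"dz": 0.011,"ax": -0.226,"ay": 0.001,"az": -0.848,"gripper": 0.8},{"dx": -0.15,"dy": -0.305,"dz": 0.011,"ax": -0.226,"ay": 0.001,"az": -0.848,"gripper": 0.8},{"dx": -0.15,"dy": -0.305,"dz": 0.011,"ax": -0.226,"ay": 0.001,"az": -0.848,"gripper": 0.8},{"dx": 0,"dy": 0,"dz": 0,"ax": 0,"ay": 0,"az": 0,"gripper": 0.8}])

```text
clock: 53.48
eef_pos: [597.8, -200.3, 189.2]
eef_rot: [3.141, 0.262, 0.61]
wrist_force: [0.2, 0.4, -0.8]
finger_gap: 45.9
finger_force: 30.0
```

Run:
```python
from w import *
print(j.round(2))
chain((tcp([634,-158,150],Rf),Rf,10))
```

```text
[-0.3   0.6   1.16 -0.21  1.54  0.69]
10 rows: d [ 0.111 -0.035  0.182] a [ 0.   0.9 -0. ]
```

Emit:
jog_arm(commands=[{"dx": 0.111,"dy": -0.035,"dz": 0.182,"ax": 0,"ay": 0.9,"az": 0,"gripper": 0.8},{"dx": 0.111,"dy": -0.035,"dz": 0.182,"ax": 0,"ay": 0.9,"az": 0,"gripper": 0.8},{"dx": 0.111,"dy": -0.035,"dz": 0.182,"ax": 0,"ay": 0.9,"az": 0,"gripper": 0.8},{"dx": 0.111,"dy": -0.035,"dz": 0.182,"ax": 0,"ay": 0.9,"az": 0,"gripper": 0.8},{"dx": 0.111,"dy": -0.035,"dz": 0.182,"ax": 0,"ay": 0.9,"az": 0,"gripper": 0.8}])

```text
clock: 54.1
eef_pos: [613.9, -182.9, 154.8]
eef_rot: [-3.14, -0.528, 0.605]
wrist_force: [1.4, 0.7, -1.2]
finger_gap: 45.5
finger_force: 30.0
```

Emit:
jog_arm(commands=[{"dx": 0.111,"dy": -0.035,"dz": 0.182,"ax": 0,"ay": 0.9,"az": 0,"gripper": 0.8},{"dx": 0.111,"dy": -0.035,"dz": 0.182,"ax": 0,"ay": 0.9,"az": 0,"gripper": 0.8},{"dx": 0.111,"dy": -0.035,"dz": 0.182,"ax": 0,"ay": 0.9,"az": 0,"gripper": 0.8},{"dx": 0.111,"dy": -0.035,"dz": 0.182,"ax": 0,"ay": 0.9,"az": 0,"gripper": 0.8},{"dx": 0.111,"dy": -0.035,"dz": 0.182,"ax": 0,"ay": 0.9,"az": 0,"gripper": 0.8},{"dx": 0,"dy": 0,"dz": 0,"ax": 0,"ay": 0,"az": 0,"gripper": 0.8}])

```text
clock: 54.85
eef_pos: [642.5, -153.4, 144.4]
eef_rot: [-3.117, -1.307, 0.585]
wrist_force: [0.7, -0.6, -1.6]
finger_gap: 45.6
finger_force: 30.0
```

Run:
```python
from w import *
print(j.round(2),pose()[0],pose()[1].apply([0,0,1]).round(3))
chain((tcp([634,-158,70],Rf),Rf,4))
b=grab('scene');im=cv2.cvtColor(b['image'],4);u=proj(b,[634,-158,130])[0].astype(int)
cv2.imwrite('pics/b2.png',cv2.resize(im[u[1]-65:u[1]+75,u[0]-90:u[0]+90],None,fx=4,fy=4,interpolation=2)); print(u)
```

```text
[-0.67  0.62  1.76  1.59  1.18 -0.77] [ 642.45497702 -153.44371434  144.36126638] [ 0.791  0.553 -0.261]
4 rows: d [-0.464 -0.005  0.132] a [ 0.     0.003 -0.01 ] 
[243 207]
```

View pics/b2.png

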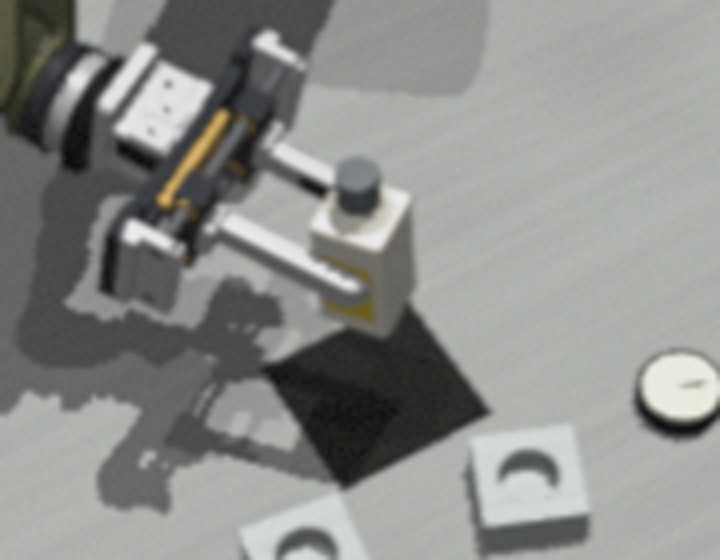

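The bottle is held upright, cap up, above the pad (crop 360,260). Lowering it now.

Emit:
jog_arm(commands=[{"dx": -0.464,"dy": -0.005,"dz": 0.132,"ax": 0,"ay": 0,"az": 0,"gripper": 0.8},{"dx": -0.464,"dy": -0.005,"dz": 0.132,"ax": 0,"ay": 0,"az": 0,"gripper": 0.8},{"dx": -0.464,"dy": -0.005,"dz": 0.132,"ax": 0,"ay": 0,"az": 0,"gripper": 0.8},{"dx": -0.464,"dy": -0.005,"dz": 0.132,"ax": 0,"ay": 0,"az": 0,"gripper": 0.8},{"dx": -0.121,"dy": 0,"dz": 0.032,"ax": 0,"ay": 0,"az": 0,"gripper": 0.8},{"dx": -0.121,"dy": 0,"dz": 0.032,"ax": 0,"ay": 0,"az": 0,"gripper": 0.8},{"dx": 0,"dy": 0,"dz": 0,"ax": 0,"ay": 0,"az": 0,"gripper": 0.8}])

```text
clock: 55.78
eef_pos: [643.4, -151.7, 60.1]
eef_rot: [3.139, -1.308, 0.613]
wrist_force: [-0.8, -0.0, -0.9]
finger_gap: 45.7
finger_force: 30.0
```

Run:
```python
from w import *
p,R=pose();print(j.round(2),p-11*R.apply([0,0,1]),R.apply([[0,0,1],[1,0,0]]).round(3),manip.read_state()['wrist_force'])
chain((tcp([634,-158,53],Rf),Rf,2))
```

```text
[-0.67  0.79  1.74  1.66  1.19 -0.94] [ 634.71696067 -157.77990445   62.99247782] [[ 0.791  0.553 -0.26 ]
 [ 0.212  0.149  0.966]] [-0.76163636 -0.02788073 -0.89877644]
2 rows: d [-0.123 -0.003  0.024] a [0.002 0.003 0.001]
```

Emit:
jog_arm(commands=[{"dx": -0.097,"dy": 0,"dz": 0.026,"ax": 0,"ay": 0,"az": 0,"gripper": 0.8},{"dx": -0.097,"dy": 0,"dz": 0.026,"ax": 0,"ay": 0,"az": 0,"gripper": 0.8},{"dx": 0,"dy": 0,"dz": 0,"ax": 0,"ay": 0,"az": 0,"gripper": 0.8}])

```text
clock: 56.15
eef_pos: [643.2, -151.5, 51.4]
eef_rot: [-3.141, -1.308, 0.61]
wrist_force: [0.4, 0.2, -1.0]
finger_gap: 45.5
finger_force: 30.0
```

Emit:
jog_arm(commands=[{"dx": -0.048,"dy": 0,"dz": 0.013,"ax": 0,"ay": 0,"az": 0,"gripper": 0.8},{"dx": 0,"dy": 0,"dz": 0,"ax": 0,"ay": 0,"az": 0,"gripper": 0.8}])

```text
clock: 56.4
eef_pos: [643.4, -151.7, 51.1]
eef_rot: [3.137, -1.311, 0.616]
wrist_force: [-8.1, 0.1, 10.0]
finger_gap: 45.7
finger_force: 30.0
```

Emit:
jog_arm(commands=[{"dx": -0.048,"dy": 0,"dz": 0.013,"ax": 0,"ay": 0,"az": 0,"gripper": 0.8},{"dx": 0,"dy": 0,"dz": 0,"ax": 0,"ay": 0,"az": 0,"gripper": 0.8}])

```text
clock: 56.65
eef_pos: [643.6, -151.6, 50.7]
eef_rot: [3.133, -1.314, 0.621]
wrist_force: [-14.3, 0.5, 22.2]
finger_gap: 45.8
finger_force: 30.0
```

Emit:
jog_arm(commands=[{"dx": 0.065,"dy": 0,"dz": -0.017,"ax": 0,"ay": 0,"az": 0,"gripper": 0.8},{"dx": 0,"dy": 0,"dz": 0,"ax": 0,"ay": 0,"az": 0,"gripper": 0.8}])

```text
clock: 56.9
eef_pos: [643.4, -151.6, 50.8]
eef_rot: [3.139, -1.309, 0.613]
wrist_force: [-3.1, -1.0, 5.4]
finger_gap: 46.1
finger_force: 30.0
```

Emit:
jog_arm(commands=[{"dx": 0,"dy": 0,"dz": 0,"ax": 0,"ay": 0,"az": 0,"gripper": 0.45},{"dx": 0,"dy": 0,"dz": 0,"ax": 0,"ay": 0,"az": 0,"gripper": 0.35},{"dx": 0,"dy": 0,"dz": 0,"ax": 0,"ay": 0,"az": 0,"gripper": 0.25},{"dx": 0,"dy": 0,"dz": 0,"ax": 0,"ay": 0,"az": 0,"gripper": 0.25}])

```text
clock: 57.4
eef_pos: [643.2, -151.5, 50.2]
eef_rot: [3.142, -1.308, 0.61]
wrist_force: [0.5, -0.8, -0.8]
finger_gap: 70.3
finger_force: 0.0
```

Emit:
jog_arm(commands=[{"dx": 0,"dy": 0,"dz": -0.3,"ax": 0,"ay": 0,"az": 0,"gripper": 0.25},{"dx": 0,"dy": 0,"dz": -0.6,"ax": 0,"ay": 0,"az": 0,"gripper": 0.25},{"dx": 0,"dy": 0,"dz": -0.8,"ax": 0,"ay": 0,"az": 0,"gripper": 0.25},{"dx": 0,"dy": 0,"dz": -0.8,"ax": 0,"ay": 0,"az": 0,"gripper": 0.25},{"dx": 0,"dy": 0,"dz": -0.8,"ax": 0,"ay": 0,"az": 0,"gripper": 0.25},{"dx": 0.5,"dy": 0,"dz": -0.5,"ax": 0,"ay": 0,"az": 0,"gripper": 0.25},{"dx": 0.7,"dy": 0,"dz": 0,"ax": 0,"ay": 0,"az": 0,"gripper": 0.25},{"dx": 0.7,"dy": 0,"dz": 0,"ax": 0,"ay": 0,"az": 0,"gripper": 0.25},{"dx": 0.7,"dy": 0,"dz": 0,"ax": 0,"ay": 0,"az": 0,"gripper": 0.25},{"dx": 0,"dy": 0,"dz": 0,"ax": 0,"ay": 0,"az": 0,"gripper": 0.25}])

```text
clock: 58.65
eef_pos: [544.9, -220.4, 191.8]
eef_rot: [3.128, -1.309, 0.623]
wrist_force: [-0.3, 0.3, -0.8]
finger_gap: 70.1
finger_force: 0.0
```

Run:
```python
from w import *
a=grab('top');b=grab('scene')
s=cv2.cvtColor(b['image'],4);t=cv2.cvtColor(a['image'],4);cv2.imwrite('pics/f_top.png',t)
cv2.imwrite('pics/f.png',np.hstack([cv2.resize(s[120:300,180:440],(520,360),interpolation=2),cv2.resize(t[90:210,20:160],None,fx=1.9,fy=3,interpolation=2)]))
```

```text
(no output)
```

View pics/f.png

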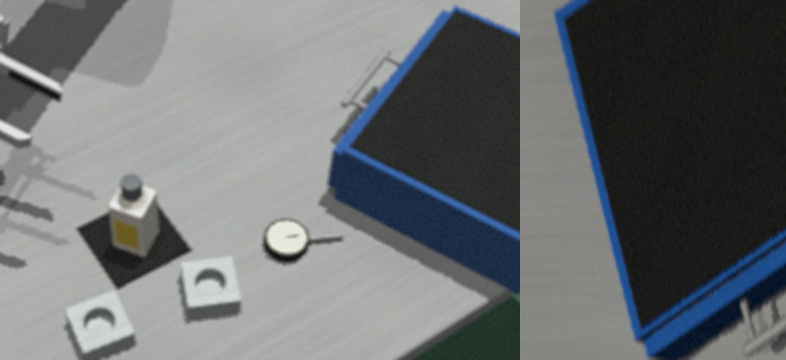

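The bottle stands upright well inside the pad. The drawer is flush with the cabinet, and the plates and dial look untouched.

```bash
python3 -c "
from cell import job; print(job.sign_off())"
```

```text
the job is handed in; nothing more can be done
None
```

The job is handed in: all four tools lie flat and side by side in the shut drawer, blades to the back, and the oil bottle stands upright on the pad with the plates and dial left alone; sign-off returned no verdict.

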